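# Change the wire spool on the bench spindle

### The arm

A 6-joint arm with a two-finger parallel gripper is mounted at the origin on the work surface. World frame = base frame: x ahead of the robot, y to its left, z up, the work surface at z = 0. Lengths are in m, angles in rad, forces in N, time in s.
With the tool pointing down it reaches from about 0.25 to 0.775 m from the base axis. Payload 4 kg.
Tool frame: the origin (TCP) lies midway between the tips of the shut fingers; the grasp point (between the pads) lies 19 mm behind it (grip_point_offset is the distance from the TCP to the grasp point, in m); z points along the fingers, y is the line along which they close (so a half turn about z gives the same grasp; the last joint's range is limited). The gripper opens to 94 mm and grips with 3 to 60 N. Pads are 16 mm wide; open, the fingers measure 119 mm over their backs; the gripper's body (75 mm by 177 mm) begins 78 mm behind the grasp point.
Start: joints at [-1.402, 0.087, 1.371, -0, 1.684, -0.103], TCP at [0.148, -0.53, 0.177] pointing down, gripper open.
Joint ranges: [-3.1, 3.1], [-0.76, 2.03], [0.27, 2.55], [-1.08, 4.22], [0.17, 2.65], [-2.57, 2.57]. Speed limits (rad/s): [2.79, 2.79, 3.14, 3.14, 3.14, 3.14].

### API

Orientations are given as [roll, pitch, yaw] about the fixed x, y, z axes, in that order (R = Rz(yaw) Ry(pitch) Rx(roll)).
In Python, from bench import * gives the robot as it stands.
- The arm moves only by the tool carry_out, never from a script. Its argument "commands" is a list of rows, each a list of 6 numbers: the shift along the tool's x, y, z in m, then the turn, a rotation vector about the tool's x, y, z in rad. In form: [[tx, ty, tz, rx, ry, rz], ...]. A call has exactly 5 rows; each row is the pose to reach, as a shift and turn from the pose commanded when the call began, along the tool's axes at that moment; what a row does not reach only later rows make up. A row lasts 1/10 s, in which the tool goes at most 50 mm and 8.59 degrees, less where a joint would pass 70% of its speed; a pose out of reach is approached as far as the arm can. A call with a gripper value outside its range is refused whole. "jaw" is the opening, from 0 (shut) to 1 (fully open), set as the call begins (left out, the last holds). The fingers move at their own pace and stop on an object; the grip force is fixed at half the most. Time passes only in rows, so rows that repeat a pose let the fingers close, or fill a call up. It gives the time, the measured TCP pose, the force, the opening and the grip force at its end, in the units of the state.
- get_obs(): the state, without advancing time (a new reading comes with each control period).
- snapshot(name): name is "scene" or "top"; returns a dict with "img" (384x512x3 uint8, red, green, blue), "range_z" (384x512 float32, m along the optical axis (not along the pixel's ray), 0 where there is no reading), "fx", "fy", "cx", "cy" (pixels), "distortion" ([k1, k2, p1, p2, k3] as OpenCV has them; the pictures are not rectified), "R" (3x3) and "t" (3): a world point X has camera coordinates R X + t. Camera axes: x right, y down, z forward; pixel columns grow to the right and rows downward; lengths in m; the calibration is good to about 2 mm. A picture is of the moment at which its call begins.
- close_job(): hands the job in; it is judged then, once.
The state is a dict: "time": time; "joint_positions": joint angles; "qvel": joint speeds; "joint_torque": joint torques, N m; "tool_pos": TCP position; "ee_rot": TCP orientation; "wrist_force": force on the tool from outside, world axes, zero at the start; "wrist_torque": the same for the moment, N m; "width": finger opening in m; "finger_force": force on a finger pad.
Only numpy, scipy, OpenCV 4.12 (cv2) and the standard library are available. Lean on these libraries where they do the work, as an engineer would, in place of code of your own. Each camera call takes 0.05 s, during which the arm holds its last target. There are 200 camera calls.

### The job

We are changing over from brass wire to copper. Slide the brass spool up off the spindle of the stand and set it down standing in the black tray, then slide the copper spool onto the spindle, pushed fully home on its seat past the leaf springs, and fit the steel keeper ring on top of it. Set things down rather than dropping them, do not drag, lift or tip the stand, and leave the cup, the pot and the brush where they are.

Things in the scene. Friction and masses are not known exactly. Their poses are not given: they have to be found in the camera images.
- stand: Loose wire-spool stand, 2.6 kg, held on the bench by its weight only. Green cast base disc 150 mm across, 14 mm high, on it a dark seat disc 74 mm across whose top is 20 mm above the bench. A steel spindle 19 mm in diameter rises from the centre, straight to 146 mm, then a tapered nose to 165 mm above the bench. Origin at the centre of the underside, z up.
- stand_springs (a point): Point on the spindle axis 68 mm above the bench, amid two brass leaf springs that bow out 4 mm on either side (stand's x and -x), from 42 to 94 mm above the bench. They give way inwards and rub in a spool's bore: 11 to 18 N of axial drag, so a spool does not fall home by its own weight; it has to be pulled off and pushed on.
- stand_seat (a point): Centre of the seat disc's top face (20 mm above the bench), on the spindle axis, where a spool's underside rests when home.
- stand_tip (a point): Top of the spindle's tapered nose, 165 mm above the bench. It stands 65 mm above the top of a spool that is home, more than the room between the finger pads and the gripper's body (so a spool there has to be taken with the gripper tilted).
- brass_spool: Spool full of yellow brass wire with black flanges, about 0.35 kg, on the spindle, its underside on the seat. Two flanges 64 mm in diameter and 6 mm thick, 80 mm high overall, wound with wire to 57 mm in diameter between the flanges, bore 24 mm right through. Origin at the centre of the underside, z along its axis (up).
- copper_spool: Spool full of red copper wire with white flanges, about 0.45 kg, standing on the bench; same sizes as the brass spool: 64 mm flanges, wound to 57 mm, 80 mm high, 24 mm bore. Origin at the centre of the underside, z along its axis (up).
- keeper: Steel keeper ring, about 0.3 kg, lying flat on the bench: 56 mm in diameter, 30 mm high, bore 24 mm. It slides freely on the spindle and keeps the spool from riding up. Origin at the centre of its underside, z up.
- tray: Fixed open black plastic tray, 240 mm square, 35 mm high, walls and floor 5 mm thick. Origin at the centre of the underside; inner floor at z = 5 mm. The brush lies along x near its +y wall; the rest is empty.
- brush: Bystander: wooden-handled brush 200 mm long lying in the tray along the tray's x. Origin near its middle, at its underside.
- cup: Bystander: white ceramic cup, 80 mm across the rim, 75 mm high, standing on the bench. Origin at the centre of its underside.
- pot: Bystander: terracotta pot 110 mm across and 108 mm high on a wooden-topped banding wheel (170 mm across, its top 76 mm above the bench). Origin at the centre of its underside.
Mind the look-alikes: they are no part of the job. Several things look just like the keeper: the one meant starts farthest to the robot's right.

How it is judged:
By the outcome, as a careful person would: the job done as asked, in the order asked, and still so for the second after the job is handed in, with the robot touching nothing.
It also fails if it takes over 72 s, if anything falls off the work surface, if the arm or the gripper's body presses on something with over 40 N, if the wrist force passes 120 N, or if a joint passes its speed limit or range.

## Working session

There is one attempt and no reset: what is moved stays moved. The work goes in short steps, Python scripts to look and compute and a tool call to move; the robot and the scene stay as the last step left them, time stands still between calls to the robot, and variables do not carry over. Pictures are saved under pics/ and viewed, at most 10 in all, crops included, and the job is handed in when it is done.

Besides the shell and the picture viewer there is one more tool, called after "Emit:" by a JSON object that holds its "method" and its "body". carry_out: Moves the arm, as the interface text tells. Its arguments: {"type":"object","properties":{"commands":{"type":"array","items":{"type":"array","items":{"type":"number"}}},"jaw":{"type":"number"}},"required":["commands"]}

```bash
ls; mkdir -p pics; python3 - <<'E'
from bench import *
import cv2,numpy as np
o=get_obs();print(o)
for n in("scene","top"):
    s=snapshot(n);cv2.imwrite(f"pics/{n}0.png",s["img"][:,:,::-1]);np.savez(f"{n}0.npz",**s)
    print(n,s["fx"],s["cx"],s["cy"],s["distortion"],s["R"],s["t"])
E
```

```text
pics
{'time': 0.0, 'joint_positions': array([-1.40211632e+00,  8.79502640e-02,  1.37225305e+00,  1.04186825e-05,
        1.68358705e+00, -1.03103382e-01]), 'qvel': array([-0.00010928,  0.00124182,  0.00017563, -0.00206806,  0.0002022 ,
        0.00109769]), 'joint_torque': array([ 7.20143544e-04, -3.40172017e+01, -3.02424502e+01,  7.18758255e-02,
        3.28855834e-02, -1.52625985e-04]), 'tool_pos': array([ 0.14754191, -0.52920717,  0.17560745]), 'ee_rot': array([-3.13940768e+00, -2.36490241e-04,  2.71784292e-01]), 'wrist_force': array([-0.07956242, -0.99325651, -0.13722233]), 'wrist_torque': array([-0.01460708, -0.01376669,  0.01039923]), 'finger_force': 0.0, 'width': 0.09387367602538245}
scene 360.8258304005332 257.1192386532884 189.1710759761438 [-0.02570367  0.          0.          0.          0.        ] [[ 0.88377698  0.4677854  -0.01072676]
 [ 0.24120524 -0.47510859 -0.84622211]
 [-0.40094672  0.74528427 -0.53272233]] [-0.52463874 -0.05577519  1.38202436]
top 399.52482287455337 250.99199242030923 189.47118036757084 [-0.05405416  0.          0.          0.          0.        ] [[ 0.02729723 -0.9995687   0.01082894]
 [-0.98918409 -0.02857227 -0.14386957]
 [ 0.14411693 -0.00678457 -0.98953741]] [-0.03923612  0.62662898  1.31229386]
```

View pics/scene0.png

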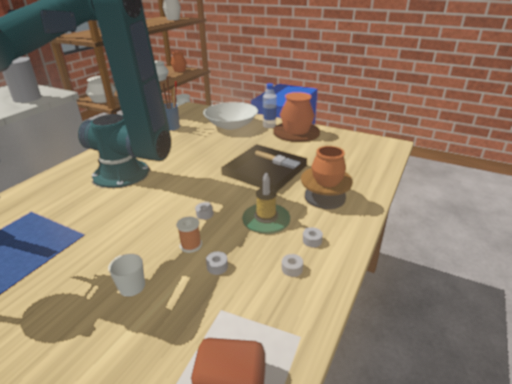

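View pics/top0.png

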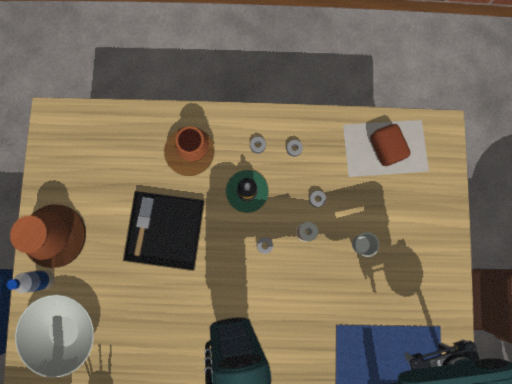

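The top view shows the stand at (247,190), with the brass spool on it. The copper spool is at (308,231), the cup at (366,245), the tray at (164,230) with its brush to the left, and the pot at (190,142). There are four ring look-alikes: (258,144), (294,147), (317,198) and (264,245). The robot's right is -y, which is image right, so the ring at (317,198) fits. I'll measure and confirm it in a crop.

```bash
cat > h.py <<'E'
import cv2,numpy as np
def K(s): return np.array([[s["fx"],0,s["cx"]],[0,s["fy"],s["cy"]],[0,0,1.]])
def ray(s,px,z):
    u=cv2.undistortPoints(np.array(px,float).reshape(-1,1,2),K(s),np.array(s["distortion"],float)).reshape(-1,2)
    d=np.c_[u,np.ones(len(u))]@s["R"]; c=-s["R"].T@s["t"]
    return c+d*((z-c[2])/d[:,2])[:,None]
def cloud(s):
    h,w=s["range_z"].shape; g=np.stack(np.meshgrid(np.arange(w),np.arange(h)),-1).reshape(-1,1,2).astype(float)
    u=cv2.undistortPoints(g,K(s),np.array(s["distortion"],float)).reshape(-1,2)
    P=(np.c_[u,np.ones(len(u))]*s["range_z"].reshape(-1,1)-s["t"])@s["R"]
    P[s["range_z"].ravel()==0]=np.nan
    return P.reshape(h,w,3)
def proj(s,X):
    return cv2.projectPoints(np.array(X,float).reshape(-1,1,3),cv2.Rodrigues(s["R"])[0],s["t"],K(s),np.array(s["distortion"],float))[0].reshape(-1,2)
def circ(P,z0,z1,c,r,):
    m=(P[...,2]>z0)&(P[...,2]<z1)&(np.hypot(P[...,0]-c[0],P[...,1]-c[1])<r)
    q=P[m][:,:2]
    (x,y),R=cv2.minEnclosingCircle(q.astype(np.float32)); return m.sum(),np.round([x,y,R],4),q.mean(0).round(4)
E
python3 - <<'E'
from h import *
s=np.load("top0.npz");P=cloud(s);sc=np.load("scene0.npz");Q=cloud(sc)
for n,p,z,r,(a,b) in [("ringA",(258,144),.03,.05,(.02,.04)),("ringB",(294,147),.03,.05,(.02,.04)),("ringC",(317,198),.03,.05,(.02,.04)),("ringD",(264,245),.03,.05,(.02,.04)),("copper",(308,231),.08,.045,(.07,.09)),("stand",(247,190),.014,.09,(.009,.018)),("brass",(247,188),.1,.05,(.09,.11)),("cup",(366,245),.075,.06,(.065,.085)),("pot",(190,142),.18,.09,(.17,.2)),("wheel",(190,148),.076,.11,(.065,.085))]:
    c=ray(s,p,z)[0]; print(n,c.round(3),"top",*circ(P,a,b,c,r),"scene",*circ(Q,a,b,c,r))
# tray
c=ray(s,(164,230),.02)[0]
m=(np.abs(P[...,2]-.035)<.006)&(np.hypot(P[...,0]-c[0],P[...,1]-c[1])<.19)
print("tray",m.sum(),cv2.minAreaRect(P[m][:,:2].astype(np.float32)))
# tilt ref: spindle nose
for A in(P,Q):
    m=(A[...,2]>.12)&(A[...,2]<.17)&(np.hypot(A[...,0]-ray(s,(247,190),.014)[0][0],A[...,1]-ray(s,(247,190),.014)[0][1])<.05)
    print("spindle",m.sum(),A[m].mean(0) if m.any() else 0,np.nanmax(A[m][:,2]) if m.any() else 0)
a=cv2.resize(s["img"][120:270,220:400],None,fx=4,fy=4,interpolation=2)[:,:,::-1]
b=cv2.resize(sc["img"][165:300,100:340],None,fx=3.3,fy=3.3,interpolation=2)[:,:,::-1]
cv2.imwrite("pics/cropT.png",a[:600,:800]);cv2.imwrite("pics/cropS.png",b[:600,:800])
E
```

```text
ringA [ 0.791 -0.042  0.03 ] top 161 [ 0.792  -0.0384  0.0283] [ 0.7911 -0.0383] scene 245 [ 0.7933 -0.0367  0.0294] [ 0.793  -0.0411]
ringB [ 0.784 -0.168  0.03 ] top 165 [ 0.7849 -0.1675  0.0286] [ 0.7837 -0.1672] scene 304 [ 0.7845 -0.1673  0.0291] [ 0.7863 -0.1697]
ringC [ 0.607 -0.249  0.03 ] top 177 [ 0.6058 -0.2508  0.0284] [ 0.6058 -0.25  ] scene 296 [ 0.6059 -0.2492  0.0291] [ 0.6085 -0.252 ]
ringD [ 0.442 -0.071  0.03 ] top 177 [ 0.4411 -0.0713  0.0279] [ 0.4412 -0.0712] scene 180 [ 0.4401 -0.0704  0.0293] [ 0.4441 -0.0737]
copper [ 0.491 -0.212  0.08 ] top 258 [ 0.4902 -0.211   0.0321] [ 0.4902 -0.2109] scene 299 [ 0.4907 -0.2092  0.0329] [ 0.4929 -0.2125]
stand [ 0.63  -0.008  0.014] top 924 [ 0.6276 -0.0052  0.0749] [ 0.6257 -0.0056] scene 695 [ 0.6278 -0.0057  0.0763] [ 0.6365 -0.0236]
brass [ 0.624 -0.008  0.1  ] top 247 [ 0.6278 -0.0054  0.0319] [ 0.6265 -0.0049] scene 211 [ 0.627  -0.0046  0.0332] [ 0.6313 -0.0118]
cup [ 0.45  -0.404  0.075] top 124 [ 0.4525 -0.4082  0.0406] [ 0.4519 -0.4111] scene 379 [ 0.4517 -0.4026  0.0417] [ 0.4511 -0.4042]
pot [0.752 0.173 0.18 ] top 619 [0.758  0.1743 0.0447] [0.7572 0.1736] scene 401 [0.7558 0.1769 0.0454] [0.7603 0.1667]
wheel [0.758 0.188 0.076] top 1028 [0.7503 0.1921 0.0859] [0.7261 0.1975] scene 685 [0.7501 0.1926 0.0855] [0.7576 0.1604]
tray 435 ((0.4819595217704773, 0.272150456905365), (0.24308785796165466, 0.2415960431098938), 84.03040313720703)
spindle 35 [ 0.62526561 -0.00587348  0.1529125 ] 0.1667970235061824
spindle 97 [ 0.62947493 -0.00872086  0.14323398] 0.1667394808658367
```

View pics/cropT.png

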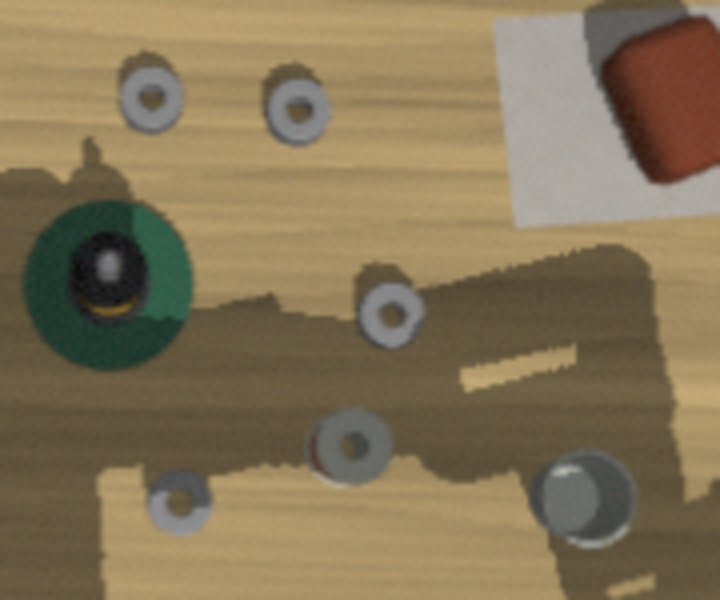

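View pics/cropS.png

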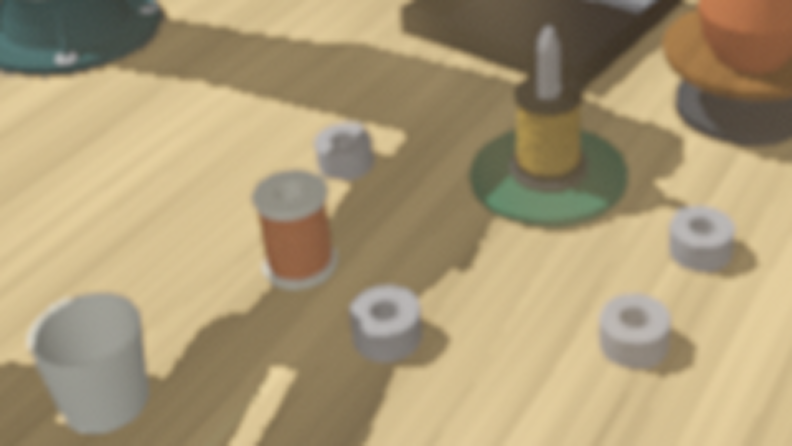

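The crop confirms it: the ring at crop (390,315), full image (317,198), has the smallest y at -0.25, so it is the keeper. Next is a helper that converts targets into tool-axis shifts.

```bash
cat >> h.py <<'E'
from scipy.spatial.transform import Rotation as Ro
def Rt(phi,th):
    a,b=np.radians([phi,th]); c,s=np.cos,np.sin
    return np.array([[c(a)*c(b),s(a)*c(b),s(b)],[s(a),-c(a),0],[c(a)*s(b),s(a)*s(b),-c(b)]]).T
def go(seq):
    """seq: (grasp xyz, phi deg, theta deg); prints shift+turn from measured pose, then from each pose to next"""
    from bench import get_obs
    o=get_obs(); p=np.array(o["tool_pos"]); R=Ro.from_euler("xyz",o["ee_rot"]).as_matrix()
    print("t",round(o["time"],2),"tcp",p.round(4),"grasp",(p-.019*R[:,2]).round(4),"z",R[:,2].round(3),"q",np.round(o["joint_positions"],2),"F",o["wrist_force"].round(1),"w",round(o["width"],4),"ff",round(o["finger_force"],1))
    for g,ph,th in seq:
        T=Rt(ph,th); q=np.array(g)+.019*T[:,2]
        d=R.T@(q-p); r=Ro.from_matrix(R.T@T).as_rotvec()
        print(g,"shift",d.round(4),"rot",r.round(4),"dist",np.linalg.norm(d).round(3)); p,R=q,T
E
python3 -c "
from h import *
go([((.38,-.25,.25),-30,30),((.54,-.0055,.15),-.5,45),((.6275,-.0055,.0645),-.5,45)])"
```

```text
t 0.1 tcp [ 0.1476 -0.5293  0.1757] grasp [ 0.1476 -0.5293  0.1947] z [-0.     0.002 -1.   ] q [-1.4   0.09  1.37 -0.    1.68 -0.1 ] F [-0.1  0.2  0.1] w 0.0939 ff 0.0
(0.38, -0.25, 0.25) shift [ 0.3055 -0.1999 -0.0574] rot [-0.21    0.496   0.7763] dist 0.37
(0.54, -0.0055, 0.15) shift [-0.0325 -0.2984  0.0932] rot [ 0.3143  0.256  -0.4096] dist 0.314
(0.6275, -0.0055, 0.0645) shift [ 0.0014 -0.0008  0.1223] rot [0. 0. 0.] dist 0.122
```

```bash
python3 -c "
from h import *
go([((.25,-.37,.25),0,25),((.39,-.18,.24),0,40),((.54,-.0055,.152),-.5,45),((.6275,-.0055,.0645),-.5,45)])"
```

```text
t 0.1 tcp [ 0.1476 -0.5293  0.1757] grasp [ 0.1476 -0.5293  0.1947] z [-0.     0.002 -1.   ] q [-1.4   0.09  1.37 -0.    1.68 -0.1 ] F [-0.1  0.2  0.1] w 0.0939 ff 0.0
(0.25, -0.37, 0.25) shift [ 0.1492 -0.1239 -0.0568] rot [-0.0613  0.4337  0.267 ] dist 0.202
(0.39, -0.18, 0.24) shift [ 0.1276 -0.19    0.0676] rot [0.     0.2618 0.    ] dist 0.239
(0.54, -0.0055, 0.152) shift [ 0.06   -0.1744  0.1638] rot [-0.0059  0.0873  0.0064] dist 0.247
(0.6275, -0.0055, 0.0645) shift [-0.     -0.0008  0.1237] rot [0. 0. 0.] dist 0.124
```

Emit:
{"method": "carry_out", "body": {"commands": [[0.03,-0.025,-0.012,-0.012,0.087,0.053],[0.06,-0.05,-0.023,-0.024,0.174,0.107],[0.09,-0.075,-0.034,-0.036,0.26,0.16],[0.12,-0.1,-0.046,-0.05,0.347,0.213],[0.149,-0.124,-0.057,-0.061,0.434,0.267]], "jaw": 1}}

```text
time: 0.6
tool_pos: [0.2587, -0.3691, 0.2342]
ee_rot: [3.14, -0.44, -0.001]
wrist_force: [-0.0, -0.1, 0.1]
width: 0.0941
finger_force: 0.0
```

Emit:
{"method": "carry_out", "body": {"commands": [[0.025,-0.038,0.013,0,0.052,0],[0.051,-0.076,0.027,0,0.105,0],[0.077,-0.114,0.04,0,0.157,0],[0.102,-0.152,0.054,0,0.21,0],[0.128,-0.19,0.068,0,0.262,0]]}}

```text
time: 1.1
tool_pos: [0.403, -0.1792, 0.2255]
ee_rot: [3.14, -0.701, -0.001]
wrist_force: [0.9, -0.5, 0.3]
width: 0.0939
finger_force: 0.0
```

```bash
python3 -c "
from h import *
go([((.54,-.0055,.152),-.5,45),((.6275,-.0055,.0645),-.5,45)])"
```

```text
t 1.1 tcp [ 0.403  -0.1792  0.2255] grasp [ 0.3908 -0.1792  0.24  ] z [ 0.645 -0.002 -0.764] q [-1.08 -0.67  2.02  0.61  1.44  0.52] F [ 0.9 -0.5  0.3] w 0.0939 ff 0.0
(0.54, -0.0055, 0.152) shift [ 0.0587 -0.174   0.1631] rot [-0.0037  0.0844  0.0058] dist 0.246
(0.6275, -0.0055, 0.0645) shift [-0.     -0.0008  0.1237] rot [0. 0. 0.] dist 0.124
```

Emit:
{"method": "carry_out", "body": {"commands": [[0.012,-0.035,0.033,0,0.017,0.001],[0.024,-0.07,0.065,0,0.034,0.002],[0.035,-0.104,0.098,0,0.051,0.003],[0.047,-0.139,0.13,0,0.068,0.005],[0.059,-0.174,0.163,0,0.084,0.006]]}}

```text
time: 1.6
tool_pos: [0.5532, -0.004, 0.1387]
ee_rot: [-3.139, -0.786, -0.004]
wrist_force: [-0.3, -1.5, -0.4]
width: 0.0939
finger_force: 0.0
```

```bash
python3 -c "
from h import *
go([((.6275,-.0055,.0645),-.5,45)])"
```

```text
t 1.6 tcp [ 0.5532 -0.004   0.1387] grasp [ 0.5397 -0.004   0.1521] z [ 0.707 -0.001 -0.707] q [-0.21 -0.49  2.14  0.23  0.73  1.25] F [-0.3 -1.5 -0.4] w 0.0939 ff 0.0
(0.6275, -0.0055, 0.0645) shift [0.     0.0015 0.124 ] rot [-0.0056 -0.0002  0.0031] dist 0.124
```

Emit:
{"method": "carry_out", "body": {"commands": [[0,0.001,0.03,-0.005,0,0.003],[0,0.0015,0.06,-0.005,0,0.003],[0,0.0015,0.09,-0.005,0,0.003],[0,0.0015,0.124,-0.005,0,0.003],[0,0.0015,0.124,-0.005,0,0.003]]}}

```text
time: 2.1
tool_pos: [0.6382, -0.0073, 0.0436]
ee_rot: [-3.138, -0.771, -0.012]
wrist_force: [-0.5, -0.1, -1.0]
width: 0.0938
finger_force: 0.0
```

Emit:
{"method": "carry_out", "body": {"commands": [[0,0,0,0,0,0],[0,0,0,0,0,0],[0,0,0,0,0,0],[0,0,0,0,0,0],[0,0,0,0,0,0]], "jaw": 0.6}}

```text
time: 2.6
tool_pos: [0.6408, -0.0061, 0.0537]
ee_rot: [-3.136, -0.786, -0.013]
wrist_force: [2.6, 9.5, 0.5]
width: 0.062
finger_force: 28.1
```

```bash
python3 -c "
from h import *
from bench import *
go([((.6275,-.0055,.0645),-.5,45)])
s=snapshot('scene');a=cv2.resize(s['img'][90:270,180:360],None,fx=3.3,fy=3.3,interpolation=2)[:,:,::-1]
cv2.imwrite('pics/g1.png',a)"
```

```text
t 2.6 tcp [ 0.6408 -0.0061  0.0537] grasp [ 0.6273 -0.006   0.0671] z [ 0.708 -0.003 -0.706] q [-0.17 -0.14  2.08  0.27  0.43  1.21] F [2.6 9.5 0.5] w 0.062 ff 28.1
(0.6275, -0.0055, 0.0645) shift [-0.0017 -0.0005  0.002 ] rot [-0.0029 -0.0011 -0.0031] dist 0.003
```

View pics/g1.png

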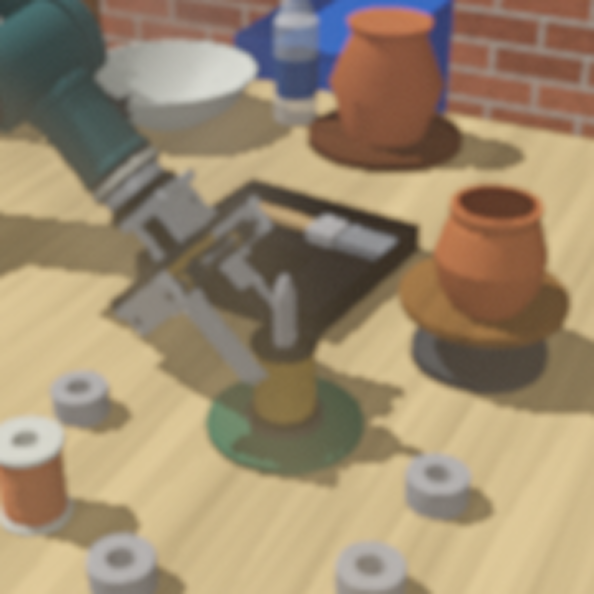

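The picture shows the fingers straddling the brass spool at (285,375), with the spindle at (285,310) clear of the gripper's body. Closing fully now.

Emit:
{"method": "carry_out", "body": {"commands": [[0,0,0,0,0,0],[0,0,0,0,0,0],[0,0,0,0,0,0],[0,0,0,0,0,0],[0,0,0,0,0,0]], "jaw": 0}}

```text
time: 3.15
tool_pos: [0.6409, -0.0061, 0.0537]
ee_rot: [-3.136, -0.787, -0.012]
wrist_force: [2.0, 8.5, 1.9]
width: 0.0618
finger_force: 28.1
```

```bash
python3 -c "
from h import *
go([((.6275,-.0055,.0645),-.5,45),((.6275,-.0055,.0745),-.5,45)])"
```

```text
t 3.15 tcp [ 0.6409 -0.0061  0.0537] grasp [ 0.6274 -0.006   0.0671] z [ 0.708 -0.003 -0.706] q [-0.17 -0.14  2.08  0.27  0.43  1.21] F [2.  8.5 1.9] w 0.0618 ff 28.1
(0.6275, -0.0055, 0.0645) shift [-0.0018 -0.0004  0.0019] rot [-0.0028 -0.0013 -0.0023] dist 0.003
(0.6275, -0.0055, 0.0745) shift [ 0.0071  0.     -0.0071] rot [0. 0. 0.] dist 0.01
```

Emit:
{"method": "carry_out", "body": {"commands": [[0,-0.001,0,0,0,0],[0.002,-0.002,-0.002,0,0,0],[0.005,-0.002,-0.005,0,0,0],[0.01,-0.002,-0.01,0,0,0],[0.014,-0.002,-0.014,0,0,0]]}}

```text
time: 3.65
tool_pos: [0.6345, -0.0052, 0.063]
ee_rot: [-3.138, -0.768, -0.011]
wrist_force: [6.1, 0.3, -13.8]
width: 0.0617
finger_force: 27.5
```

```bash
cat > chk.py <<'E'
from h import *
from bench import *
import sys
go([])
s=snapshot("top");P=cloud(s);img=s["img"].astype(int)
# base disc centre from green mask on z=.014 band
m=(img[...,1]>img[...,0]+15)&(img[...,1]>img[...,2]+5)&(abs(P[...,2]-.014)<.006)&(np.hypot(P[...,0]-.6275,P[...,1]+.0055)<.12)
q=P[m][:,:2].astype(np.float32); print("stand",m.sum(),cv2.minEnclosingCircle(q))
if len(sys.argv)>1:
    c=snapshot("scene");r0,r1,c0,c1=map(int,sys.argv[2:6]);f=min(800/(c1-c0),600/(r1-r0))
    a=c if len(sys.argv)<7 else s
    cv2.imwrite(sys.argv[1],cv2.resize(a["img"][r0:r1,c0:c1],None,fx=f,fy=f,interpolation=2)[:,:,::-1])
E
python3 chk.py
```

```text
t 3.65 tcp [ 0.6345 -0.0052  0.063 ] grasp [ 0.6213 -0.0051  0.0767] z [ 0.694 -0.004 -0.719] q [-0.16 -0.16  2.07  0.24  0.48  1.25] F [  6.1   0.3 -13.8] w 0.0617 ff 27.5
stand 657 ((0.6238960027694702, -0.006558648310601711), 0.07359033077955246)
```

Emit:
{"method": "carry_out", "body": {"commands": [[0,0,0,0,0,0],[0,0,0,0,0,0],[0,0,0,0,0,0],[0,0,0,0,0,0],[0,0,0,0,0,0]]}}

```text
time: 4.2
tool_pos: [0.6383, -0.0057, 0.0681]
ee_rot: [-3.139, -0.778, -0.011]
wrist_force: [-1.1, 0.4, -14.5]
width: 0.0616
finger_force: 28.7
```

```bash
python3 chk.py; python3 -c "
from h import *
go([((.6275,-.0045,.085),-.5,45)])"
```

```text
t 4.2 tcp [ 0.6383 -0.0057  0.0681] grasp [ 0.625  -0.0056  0.0816] z [ 0.702 -0.005 -0.712] q [-0.16 -0.16  2.06  0.24  0.48  1.25] F [ -1.1   0.4 -14.5] w 0.0616 ff 28.7
stand 593 ((0.6242510080337524, -0.0075776115991175175), 0.0728166475892067)
t 4.25 tcp [ 0.6385 -0.0057  0.0684] grasp [ 0.6252 -0.0056  0.0819] z [ 0.702 -0.005 -0.712] q [-0.16 -0.16  2.06  0.24  0.48  1.25] F [ -3.2   0.7 -14.5] w 0.0617 ff 28.9
(0.6275, -0.0045, 0.085) shift [ 0.0039 -0.0011 -0.0005] rot [-0.0007  0.0072 -0.0014] dist 0.004
```

Emit:
{"method": "carry_out", "body": {"commands": [[0.004,-0.0005,-0.003,0,0,0],[0.008,-0.001,-0.007,0,0,0],[0.013,-0.001,-0.011,0,0,0],[0.018,-0.001,-0.016,0,0,0],[0.023,-0.001,-0.021,0,0,0]]}}

```text
time: 4.75
tool_pos: [0.6394, -0.005, 0.0993]
ee_rot: [-3.14, -0.776, -0.01]
wrist_force: [-6.0, -0.6, -17.4]
width: 0.0621
finger_force: 29.3
```

```bash
python3 chk.py pics/l1.png 90 270 180 360
```

```text
t 4.75 tcp [ 0.6394 -0.005   0.0993] grasp [ 0.6261 -0.0049  0.1128] z [ 0.701 -0.006 -0.713] q [-0.16 -0.2   2.02  0.2   0.56  1.29] F [ -6.   -0.6 -17.4] w 0.0621 ff 29.3
stand 496 ((0.6244834065437317, -0.0072755953297019005), 0.07316204905509949)
```

View pics/l1.png

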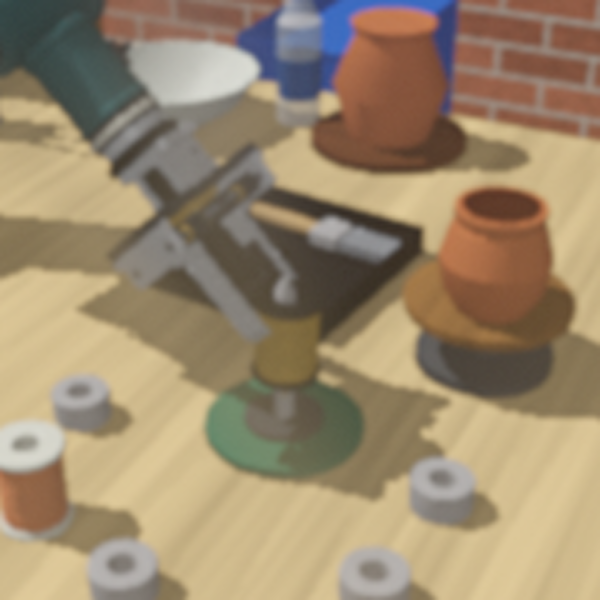

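The spool at (285,345) has risen straight off the seat and the stand is in place. I'll continue lifting.

Emit:
{"method": "carry_out", "body": {"commands": [[0.004,0,-0.005,0,0,0],[0.01,0,-0.011,0,0,0],[0.018,0,-0.019,0,0,0],[0.026,0,-0.027,0,0,0],[0.034,0,-0.035,0,0,0]]}}

```text
time: 5.35
tool_pos: [0.6454, -0.0059, 0.1601]
ee_rot: [3.141, -0.798, -0.011]
wrist_force: [-1.3, -0.6, -3.2]
width: 0.0614
finger_force: 29.0
```

Emit:
{"method": "carry_out", "body": {"commands": [[0.009,0,-0.009,0,0,0],[0.018,0,-0.018,0,0,0],[0.028,0,-0.028,0,0,0],[0.038,0,-0.038,0,0,0],[0.049,0,-0.049,0,0,0]]}}

```text
time: 5.85
tool_pos: [0.6431, -0.0056, 0.2252]
ee_rot: [-3.141, -0.791, -0.011]
wrist_force: [0.3, 0.2, -2.6]
width: 0.0618
finger_force: 28.5
```

```bash
python3 chk.py; python3 -c "
from h import *
go([((.6275,-.005,.245),-.5,45),((.555,.115,.23),13,45),((.475,.225,.16),26,45),((.475,.225,.056),26,45)])"
```

```text
t 5.85 tcp [ 0.6431 -0.0056  0.2252] grasp [ 0.6296 -0.0055  0.2385] z [ 0.711 -0.007 -0.703] q [-0.16 -0.3   1.85  0.15  0.81  1.36] F [ 0.3  0.2 -2.6] w 0.0618 ff 28.5
stand 211 ((0.624850869178772, -0.0068819583393633366), 0.07274077832698822)
t 5.9 tcp [ 0.645  -0.0059  0.2303] grasp [ 0.6314 -0.0057  0.2436] z [ 0.716 -0.008 -0.698] q [-0.16 -0.3   1.84  0.15  0.81  1.36] F [ 2.1  0.2 -0.5] w 0.0618 ff 28.5
(0.6275, -0.005, 0.245) shift [-0.0019 -0.0007 -0.0038] rot [ 0.0018 -0.0126 -0.0009] dist 0.004
(0.555, 0.115, 0.23) shift [-0.0629 -0.1225 -0.0417] rot [ 0.1666  0.     -0.1666] dist 0.144
(0.475, 0.225, 0.16) shift [-0.0874 -0.1282  0.0116] rot [ 0.1604  0.     -0.1604] dist 0.156
(0.475, 0.225, 0.056) shift [-0.0735  0.      0.0735] rot [0. 0. 0.] dist 0.104
```

Emit:
{"method": "carry_out", "body": {"commands": [[-0.012,-0.024,-0.008,0.033,0,-0.033],[-0.025,-0.049,-0.017,0.067,0,-0.067],[-0.038,-0.074,-0.025,0.1,0,-0.1],[-0.05,-0.098,-0.033,0.133,0,-0.133],[-0.063,-0.122,-0.042,0.167,0,-0.167]]}}

```text
time: 6.4
tool_pos: [0.5692, 0.1182, 0.2087]
ee_rot: [-3.141, -0.789, 0.227]
wrist_force: [0.2, 0.1, -3.7]
width: 0.0615
finger_force: 28.5
```

Emit:
{"method": "carry_out", "body": {"commands": [[-0.017,-0.026,0.002,0.032,0,-0.032],[-0.035,-0.051,0.005,0.064,0,-0.064],[-0.052,-0.077,0.007,0.096,0,-0.096],[-0.07,-0.102,0.01,0.128,0,-0.128],[-0.087,-0.128,0.012,0.16,0,-0.16]]}}

```text
time: 6.9
tool_pos: [0.4887, 0.2312, 0.1385]
ee_rot: [-3.141, -0.79, 0.453]
wrist_force: [-0.5, 0.3, -4.2]
width: 0.0622
finger_force: 28.5
```

Emit:
{"method": "carry_out", "body": {"commands": [[0,0,0,0,0,0],[0,0,0,0,0,0],[0,0,0,0,0,0],[0,0,0,0,0,0],[0,0,0,0,0,0]]}}

```text
time: 7.4
tool_pos: [0.4886, 0.2298, 0.1369]
ee_rot: [-3.14, -0.785, 0.45]
wrist_force: [-1.0, 0.1, -3.2]
width: 0.0615
finger_force: 28.5
```

```bash
python3 chk.py pics/t1.png 80 260 180 360; python3 -c "
from h import *
from bench import *
go([((.475,.225,.07),26,45),((.475,.225,.053),26,45)])
for n in('top','scene'):
    s=snapshot(n);P=cloud(s);i=s['img'].astype(int)
    m=(i[...,0]>i[...,2]*1.5)&(i[...,0]>50)&(i[...,1]>i[...,2]*1.25)&(np.hypot(P[...,0]-.475,P[...,1]-.225)<.05)&(P[...,2]>.08)
    q=P[m]; print(n,m.sum(),q.min(0).round(3),q.max(0).round(3)) if m.any() else 0
t=np.load('top0.npz');P=cloud(t);i=t['img'].astype(int)
m=(P[...,2]>.009)&(P[...,2]<.033)&(abs(P[...,0]-.482)<.1)&(abs(P[...,1]-.272)<.1);print('brush y',np.percentile(P[m],[1,99],axis=0))
"
```

```text
t 7.4 tcp [0.4886 0.2298 0.1369] grasp [0.4765 0.224  0.1503] z [ 0.636  0.309 -0.707] q [ 0.22 -0.53  2.17  0.25  0.74  1.22] F [-1.   0.1 -3.2] w 0.0615 ff 28.5
stand 1001 ((0.624813973903656, -0.0068083819933235645), 0.07414823025465012)
t 7.5 tcp [0.4882 0.2299 0.1362] grasp [0.4761 0.224  0.1497] z [ 0.635  0.309 -0.708] q [ 0.22 -0.53  2.17  0.25  0.74  1.22] F [-0.  -0.4 -3.5] w 0.0618 ff 28.5
(0.475, 0.225, 0.07) shift [-0.0567 -0.0012  0.056 ] rot [ 0.0004  0.0011 -0.0028] dist 0.08
(0.475, 0.225, 0.053) shift [-0.012  0.     0.012] rot [0. 0. 0.] dist 0.017
top 26 [0.448 0.191 0.118] [0.477 0.213 0.181]
scene 272 [0.447 0.189 0.105] [0.507 0.245 0.184]
brush y [[0.38999252 0.1807093  0.00907413]
 [0.58060852 0.3672167  0.02893305]]
```

View pics/t1.png

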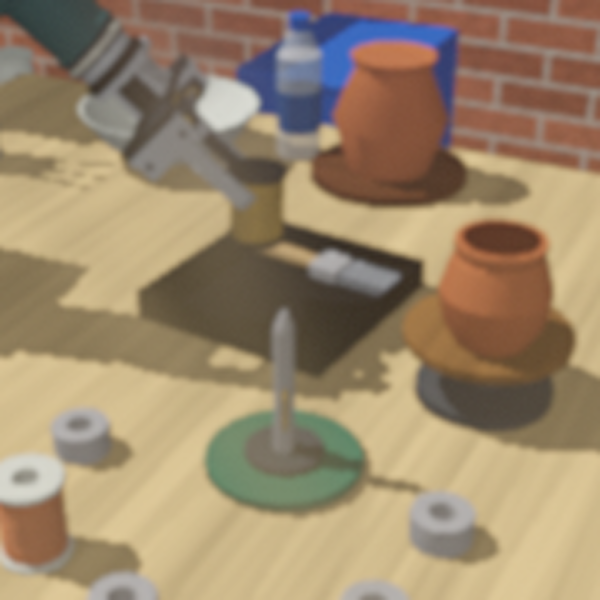

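The stand is clear, and the spool hangs upright over the tray at (258,200), away from the brush. Lowering it now.

Emit:
{"method": "carry_out", "body": {"commands": [[-0.012,-0.001,0.012,0,0,0],[-0.026,-0.001,0.026,0,0,0],[-0.04,-0.001,0.04,0,0,0],[-0.052,-0.001,0.052,0,0,0],[-0.06,-0.001,0.06,0,0,0]]}}

```text
time: 8.1
tool_pos: [0.4861, 0.231, 0.0488]
ee_rot: [-3.138, -0.781, 0.45]
wrist_force: [0.1, 0.0, -3.3]
width: 0.0618
finger_force: 28.6
```

Emit:
{"method": "carry_out", "body": {"commands": [[-0.003,0,0.003,0,0,0],[-0.004,0,0.004,0,0,0],[-0.005,0,0.005,0,0,0],[-0.006,0,0.006,0,0,0],[-0.006,0,0.006,0,0,0]]}}

```text
time: 8.6
tool_pos: [0.4874, 0.2314, 0.0431]
ee_rot: [-3.139, -0.785, 0.451]
wrist_force: [-0.1, 0.7, -3.9]
width: 0.0619
finger_force: 28.5
```

```bash
python3 -c "
from h import *
go([((.475,.225,.052),26,45)])"
```

```text
t 8.6 tcp [0.4874 0.2314 0.0431] grasp [0.4753 0.2255 0.0565] z [ 0.635  0.31  -0.708] q [ 0.22 -0.4   2.3   0.34  0.5   1.1 ] F [-0.1  0.7 -3.9] w 0.0619 ff 28.5
(0.475, 0.225, 0.052) shift [-0.0035  0.0003  0.0029] rot [-0.0002  0.0008 -0.0021] dist 0.005
```

Emit:
{"method": "carry_out", "body": {"commands": [[-0.001,0,0.001,0,0,0],[-0.002,0,0.002,0,0,0],[-0.003,0,0.003,0,0,0],[-0.003,0,0.003,0,0,0],[-0.003,0,0.003,0,0,0]]}}

```text
time: 9.1
tool_pos: [0.4877, 0.2315, 0.0393]
ee_rot: [-3.14, -0.786, 0.451]
wrist_force: [-3.4, -0.8, 2.0]
width: 0.0616
finger_force: 28.9
```

Emit:
{"method": "carry_out", "body": {"commands": [[-0.0005,0,0.0005,0,0,0],[-0.0005,0,0.0005,0,0,0],[-0.0005,0,0.0005,0,0,0],[-0.0005,0,0.0005,0,0,0],[-0.0005,0,0.0005,0,0,0]]}}

```text
time: 9.6
tool_pos: [0.4883, 0.2316, 0.0395]
ee_rot: [-3.14, -0.787, 0.451]
wrist_force: [-4.3, -0.8, 5.9]
width: 0.0617
finger_force: 29.2
```

Emit:
{"method": "carry_out", "body": {"commands": [[0,0,0,0,0,0],[0,0,0,0,0,0],[0,0,0,0,0,0],[0,0,0,0,0,0],[0,0,0,0,0,0]], "jaw": 1}}

```text
time: 10.1
tool_pos: [0.487, 0.2312, 0.0373]
ee_rot: [-3.139, -0.783, 0.45]
wrist_force: [0.4, -0.3, 0.2]
width: 0.0938
finger_force: 0.0
```

```bash
python3 -c "
from h import *
go([((.40,.19,.14),26,45),((.40,.05,.22),0,45),((.415,-.174,.155),-23,45),((.4905,-.2105,.047),-23.2,45)])
a=np.radians(-23.2);g=np.array([.4905,-.2105,.047])-.09*Rt(-23.2,45)[:,2];print(g)"
```

```text
t 10.1 tcp [0.487  0.2312 0.0373] grasp [0.4749 0.2253 0.0508] z [ 0.634  0.31  -0.708] q [ 0.22 -0.39  2.3   0.35  0.49  1.09] F [ 0.4 -0.3  0.2] w 0.0938 ff 0.0
(0.4, 0.19, 0.14) shift [ 0.0043 -0.0011 -0.1217] rot [-0.0003  0.002  -0.0023] dist 0.122
(0.4, 0.05, 0.22) shift [ 0.0122  0.1317 -0.1009] rot [-0.3209  0.      0.3209] dist 0.166
(0.415, -0.174, 0.155) shift [-0.0361  0.2292  0.0558] rot [-0.2839  0.      0.2839] dist 0.239
(0.4905, -0.2105, 0.047) shift [-0.0171  0.0041  0.1356] rot [-0.0025  0.      0.0025] dist 0.137
[ 0.43200659 -0.18542969  0.11063961]
```

Emit:
{"method": "carry_out", "body": {"commands": [[0,0,-0.01,0,0,0],[0,0,-0.03,0,0,0],[0,0,-0.05,0,0,0],[0,0,-0.07,0,0,0],[0.005,0,-0.085,0,0,0]]}}

```text
time: 10.6
tool_pos: [0.4354, 0.2061, 0.1014]
ee_rot: [-3.139, -0.783, 0.451]
wrist_force: [-0.1, -0.1, 0.6]
width: 0.0935
finger_force: 0.0
```

```bash
python3 -c "
from h import *
g=np.array([.4905,-.2105,.047])
go([((.44,.10,.19),8,45),((.44,-.07,.19),-10,45),(g-.085*Rt(-23.2,45)[:,2],-23.2,45),(g,-23.2,45)])"; python3 chk.py pics/t2.png 100 300 100 300 top
```

```text
t 10.6 tcp [0.4354 0.2061 0.1014] grasp [0.4234 0.2003 0.1148] z [ 0.634  0.31  -0.708] q [ 0.16 -0.69  2.32  0.3   0.78  1.15] F [-0.1 -0.1  0.6] w 0.0935 ff 0.0
(0.44, 0.1, 0.19) shift [ 0.0323  0.1015 -0.0742] rot [-0.2221  0.0022  0.2201] dist 0.13
(0.44, -0.07, 0.19) shift [-0.0172  0.1725 -0.0172] rot [-0.2221  0.      0.2221] dist 0.174
[ 0.43525622 -0.18682249  0.10710408] shift [-0.0478  0.1189  0.0694] rot [-0.1629  0.      0.1629] dist 0.146
[ 0.4905 -0.2105  0.047 ] shift [-0.     0.     0.085] rot [0. 0. 0.] dist 0.085
t 10.6 tcp [0.4354 0.2061 0.1014] grasp [0.4234 0.2003 0.1148] z [ 0.634  0.31  -0.708] q [ 0.16 -0.69  2.32  0.3   0.78  1.15] F [-0.1 -0.1  0.6] w 0.0935 ff 0.0
stand 1003 ((0.6249669194221497, -0.006332631688565016), 0.07456312328577042)
```

View pics/t2.png

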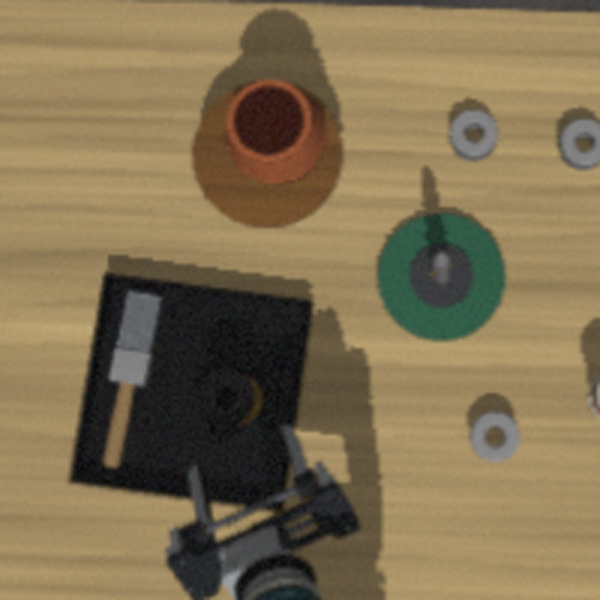

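The brass spool stands upright in the tray at (230,395), the brush is untouched, and the stand has not moved. On to the copper spool.

Emit:
{"method": "carry_out", "body": {"commands": [[0.015,0.005,-0.018,0,0,0],[0.03,0.03,-0.032,-0.05,0,0.05],[0.04,0.06,-0.042,-0.1,0,0.1],[0.048,0.09,-0.05,-0.16,0,0.16],[0.052,0.114,-0.054,-0.222,0,0.222]]}}

```text
time: 11.2
tool_pos: [0.4863, 0.1016, 0.1766]
ee_rot: [-3.14, -0.784, 0.132]
wrist_force: [0.1, 1.0, 0.5]
width: 0.0939
finger_force: 0.0
```

```bash
python3 -c "
from h import *
g=np.array([.4905,-.2105,.047])
go([((.47,-.09,.17),-10,45),(g-.08*Rt(-23.2,45)[:,2],-23.2,45),(g,-23.2,45)])"
```

```text
t 11.2 tcp [0.4863 0.1016 0.1766] grasp [0.473  0.0998 0.1901] z [ 0.7    0.095 -0.708] q [ 0.04 -0.68  2.16  0.09  0.88  1.45] F [0.1 1.  0.5] w 0.0939 ff 0.0
(0.47, -0.09, 0.17) shift [-0.0344  0.1919 -0.0063] rot [-0.2185  0.0013  0.217 ] dist 0.195
[ 0.43850585 -0.18821528  0.10356854] shift [-0.0571  0.1053  0.0369] rot [-0.1629  0.      0.1629] dist 0.125
[ 0.4905 -0.2105  0.047 ] shift [-0.    0.    0.08] rot [0. 0. 0.] dist 0.08
```

Emit:
{"method": "carry_out", "body": {"commands": [[-0.007,0.038,-0.001,-0.044,0,0.044],[-0.014,0.077,-0.002,-0.088,0,0.088],[-0.021,0.115,-0.004,-0.132,0,0.132],[-0.028,0.154,-0.005,-0.175,0,0.175],[-0.034,0.192,-0.006,-0.218,0.001,0.217]]}}

```text
time: 11.7
tool_pos: [0.4832, -0.0923, 0.1546]
ee_rot: [-3.141, -0.783, -0.172]
wrist_force: [0.2, 1.2, -1.2]
width: 0.0942
finger_force: 0.0
```

Emit:
{"method": "carry_out", "body": {"commands": [[-0.008,0.025,0,-0.033,0,0.033],[-0.018,0.055,0.002,-0.065,0,0.065],[-0.03,0.085,0.012,-0.1,0,0.1],[-0.045,0.105,0.026,-0.13,0,0.13],[-0.057,0.105,0.037,-0.163,0,0.163]]}}

```text
time: 12.2
tool_pos: [0.4504, -0.1949, 0.0873]
ee_rot: [3.142, -0.782, -0.407]
wrist_force: [0.0, 0.8, -0.7]
width: 0.0943
finger_force: 0.0
```

```bash
python3 -c "
from h import *
from bench import *
g=np.array([.4905,-.2105,.047])
go([(g,-23.2,45)])
for n in('top','scene'):
  s=snapshot(n);P=cloud(s);print(circ(P,.07,.088,(.4905,-.2105),.04))"
```

```text
t 12.2 tcp [ 0.4504 -0.1949  0.0873] grasp [ 0.4381 -0.1896  0.1008] z [ 0.647 -0.279 -0.71 ] q [-0.67 -0.64  2.33  0.28  0.71  1.17] F [ 0.   0.8 -0.7] w 0.0943 ff 0.0
[ 0.4905 -0.2105  0.047 ] shift [ 0.0022 -0.0016  0.0779] rot [ 0.0018  0.0035 -0.0018] dist 0.078
(np.int64(257), array([ 0.4905, -0.2109,  0.0321]), array([ 0.49  , -0.2109]))
(np.int64(292), array([ 0.4893, -0.2086,  0.0338]), array([ 0.4928, -0.2123]))
```

Emit:
{"method": "carry_out", "body": {"commands": [[0.002,-0.002,0.01,0,0.003,0],[0.002,-0.002,0.03,0,0.003,0],[0.002,-0.002,0.05,0,0.003,0],[0.002,-0.002,0.07,0,0.003,0],[0.002,-0.002,0.078,0,0.003,0]]}}

```text
time: 12.8
tool_pos: [0.5052, -0.2117, 0.0344]
ee_rot: [3.141, -0.785, -0.398]
wrist_force: [-0.1, 0.3, -0.2]
width: 0.0939
finger_force: 0.0
```

Emit:
{"method": "carry_out", "body": {"commands": [[0,0,0,0,0,0],[0,0,0,0,0,0],[0,0,0,0,0,0],[0,0,0,0,0,0],[0,0,0,0,0,0]]}}

```text
time: 13.3
tool_pos: [0.5047, -0.2122, 0.0366]
ee_rot: [3.14, -0.789, -0.399]
wrist_force: [-0.2, -0.8, 0.3]
width: 0.094
finger_force: 0.0
```

```bash
python3 -c "
from h import *
g=np.array([.4905,-.2105,.047])
go([(g,-23.2,45)])"
```

```text
t 13.3 tcp [ 0.5047 -0.2122  0.0366] grasp [ 0.4923 -0.2069  0.05  ] z [ 0.653 -0.276 -0.705] q [-0.6  -0.37  2.29  0.32  0.46  1.14] F [-0.2 -0.8  0.3] w 0.094 ff 0.0
[ 0.4905 -0.2105  0.047 ] shift [-0.0024  0.004   0.0019] rot [-0.0032 -0.0031  0.0043] dist 0.005
```

Emit:
{"method": "carry_out", "body": {"commands": [[-0.001,0.002,0.001,-0.003,-0.003,0.004],[-0.002,0.004,0.002,-0.003,-0.003,0.004],[-0.002,0.004,0.002,-0.003,-0.003,0.004],[-0.002,0.004,0.002,-0.003,-0.003,0.004],[-0.002,0.004,0.002,-0.003,-0.003,0.004]]}}

```text
time: 13.8
tool_pos: [0.503, -0.2158, 0.0328]
ee_rot: [-3.141, -0.784, -0.405]
wrist_force: [0.1, 0.3, -0.1]
width: 0.0937
finger_force: 0.0
```

Emit:
{"method": "carry_out", "body": {"commands": [[0,0,0,0,0,0],[0,0,0,0,0,0],[0,0,0,0,0,0],[0,0,0,0,0,0],[0,0,0,0,0,0]], "jaw": 0}}

```text
time: 14.3
tool_pos: [0.503, -0.2157, 0.0329]
ee_rot: [-3.141, -0.784, -0.405]
wrist_force: [1.3, -1.2, -0.5]
width: 0.062
finger_force: 29.7
```

```bash
python3 -c "
from h import *
go([((.4905,-.2105,.16),-23.2,45),((.5605,-.1,.23),-10,45),((.6265,-.0055,.24),-.5,45)])"
```

```text
t 14.3 tcp [ 0.503  -0.2157  0.0329] grasp [ 0.4907 -0.2104  0.0463] z [ 0.649 -0.278 -0.708] q [-0.61 -0.36  2.29  0.33  0.46  1.12] F [ 1.3 -1.2 -0.5] w 0.062 ff 29.7
(0.4905, -0.2105, 0.16) shift [ 0.0802  0.0001 -0.0806] rot [-0.0005  0.0013  0.0001] dist 0.114
(0.5605, -0.1, 0.23) shift [ 0.064  -0.1322 -0.035 ] rot [ 0.1629  0.     -0.1629] dist 0.151
(0.6265, -0.0055, 0.24) shift [ 0.0413 -0.1067  0.0272] rot [ 0.1172  0.     -0.1172] dist 0.118
```

Emit:
{"method": "carry_out", "body": {"commands": [[0.008,0,-0.008,0,0,0],[0.022,0,-0.022,0,0,0],[0.04,0,-0.04,0,0,0],[0.06,0,-0.06,0,0,0],[0.08,0,-0.08,0,0,0]]}}

```text
time: 14.8
tool_pos: [0.5008, -0.2142, 0.1423]
ee_rot: [-3.14, -0.775, -0.405]
wrist_force: [0.4, -0.2, -4.2]
width: 0.0618
finger_force: 29.7
```

Emit:
{"method": "carry_out", "body": {"commands": [[0.014,-0.022,-0.01,0.03,0,-0.03],[0.03,-0.048,-0.02,0.06,0,-0.06],[0.043,-0.075,-0.027,0.1,0,-0.1],[0.054,-0.103,-0.032,0.13,0,-0.13],[0.064,-0.132,-0.035,0.163,0,-0.163]]}}

```text
time: 15.3
tool_pos: [0.5727, -0.1011, 0.2126]
ee_rot: [-3.14, -0.777, -0.173]
wrist_force: [0.3, -0.2, -5.1]
width: 0.0619
finger_force: 29.8
```

```bash
python3 - <<'E'
from h import *
from bench import *
go([((.6265,-.006,.24),-.5,45)])
# spindle axis: steel points above spring zone, both views, and seat/base circles
for n in('top','scene'):
    s=snapshot(n);P=cloud(s);d=np.hypot(P[...,0]-.6265,P[...,1]+.006)
    for a,b in((.10,.125),(.125,.145),(.15,.17)):
        m=(P[...,2]>a)&(P[...,2]<b)&(d<.025);q=P[m]
        print(n,a,m.sum(),q.mean(0).round(4),q.min(0).round(4),q.max(0).round(4)) if m.any() else 0
    print(n,"disc",circ(P,.009,.0165,(.6265,-.006),.082)[:2],"seat",circ(P,.0175,.024,(.6265,-.006),.045)[:2])
    # copper top flange (white) now
    i=s["img"].astype(int);g=(.5605,-.1)
    c=circ(P,.2,.30,g,.045);print(n,"near spool",c[:2])
    t=proj(s,[(.6265,-.006,.165)])[0]; print("tip pred px",t.round(1))
    np.savez(n+"1.npz",**s)
E
```

```text
t 15.3 tcp [ 0.5727 -0.1011  0.2126] grasp [ 0.5595 -0.0988  0.2262] z [ 0.691 -0.119 -0.713] q [-0.36 -0.45  1.97  0.17  0.86  1.32] F [ 0.3 -0.2 -5.1] w 0.0619 ff 29.8
(0.6265, -0.006, 0.24) shift [ 0.0454 -0.1051  0.0252] rot [ 0.1141  0.0083 -0.1168] dist 0.117
top 0.1 6 [ 0.6169 -0.0067  0.1149] [ 0.6146 -0.0146  0.1027] [0.6213 0.0014 0.1214]
top 0.125 6 [ 0.6168 -0.0067  0.1371] [ 0.6149 -0.0145  0.1251] [0.6213 0.0012 0.1427]
top 0.15 23 [ 0.6234 -0.0048  0.158 ] [ 0.6158 -0.0112  0.1514] [0.632  0.0015 0.1664]
top disc (np.int64(858), array([ 0.6244, -0.0052,  0.075 ])) seat (np.int64(232), array([ 0.6272, -0.0064,  0.0442]))
top near spool (np.int64(439), array([ 0.5492, -0.0972,  0.0428]))
tip pred px [246.4 184.1]
scene 0.1 51 [ 0.6263 -0.0095  0.1126] [ 0.6155 -0.0156  0.1001] [ 0.6335 -0.0008  0.1248]
scene 0.125 43 [ 0.6264 -0.0091  0.1355] [ 0.6152 -0.0159  0.1251] [ 6.339e-01 -5.000e-04  1.448e-01]
scene 0.15 35 [ 0.626  -0.0075  0.158 ] [ 0.616  -0.0124  0.1504] [6.325e-01 5.000e-04 1.679e-01]
scene disc (np.int64(470), array([ 0.6233, -0.005 ,  0.0763])) seat (np.int64(238), array([ 0.6285, -0.0067,  0.0443]))
scene near spool (np.int64(749), array([ 0.5517, -0.0982,  0.0414]))
tip pred px [265.6 174.8]
```

Emit:
{"method": "carry_out", "body": {"commands": [[0.009,-0.021,0.005,0.023,0.002,-0.023],[0.018,-0.042,0.01,0.046,0.003,-0.047],[0.026,-0.063,0.014,0.069,0.005,-0.07],[0.035,-0.085,0.019,0.092,0.007,-0.094],[0.0438,-0.105,0.0237,0.114,0.008,-0.117]]}}

```text
time: 15.9
tool_pos: [0.6375, -0.0068, 0.2255]
ee_rot: [3.139, -0.784, -0.008]
wrist_force: [-0.5, -0.4, -5.2]
width: 0.0618
finger_force: 29.8
```

Emit:
{"method": "carry_out", "body": {"commands": [[0,0,0,0,0,0],[0,0,0,0,0,0],[0,0,0,0,0,0],[0,0,0,0,0,0],[0,0,0,0,0,0]]}}

```text
time: 16.4
tool_pos: [0.6388, -0.0081, 0.2299]
ee_rot: [3.139, -0.791, -0.01]
wrist_force: [0.7, -0.6, -5.7]
width: 0.0621
finger_force: 29.8
```

```bash
cat > fit.py <<'E'
from h import *
from bench import *
go([((.6243,-.006,.23),-.5,45),((.6243,-.006,.2),-.5,45)])
o=get_obs();z0=o["tool_pos"][2]+.0134-.0463
for n in('top','scene'):
    s=snapshot(n);P=cloud(s);i=s["img"].astype(int);d=np.hypot(P[...,0]-.6243,P[...,1]+.006)
    white=(i.max(2)-i.min(2)<40)
    m=(abs(P[...,2]-z0-.08)<.006)&(d<.04)&white; q=P[m]
    print(n,"top flange",m.sum(),cv2.minEnclosingCircle(q[:,:2].astype(np.float32)), "zmed",np.median(q[:,2]),
      "plane tilt",np.linalg.lstsq(np.c_[q[:,:2]-q[:,:2].mean(0),np.ones(len(q))],q[:,2],rcond=None)[0].round(3))
    m=(P[...,2]>z0-.004)&(P[...,2]<z0+.005)&(d<.04); q=P[m]
    if m.any(): print(n,"bottom flange",m.sum(),cv2.minEnclosingCircle(q[:,:2].astype(np.float32)))
c=s["img"][90:240,190:340];cv2.imwrite("pics/fit.png",cv2.resize(c,(600,600),interpolation=2)[:,:,::-1])
E
python3 fit.py
```

```text
t 16.4 tcp [ 0.6388 -0.0081  0.2299] grasp [ 0.6252 -0.0079  0.2432] z [ 0.711 -0.01  -0.703] q [-0.17 -0.31  1.85  0.15  0.83  1.36] F [ 0.7 -0.6 -5.7] w 0.0621 ff 29.8
(0.6243, -0.006, 0.23) shift [-0.0102 -0.002   0.0086] rot [ 0.0036 -0.006  -0.0007] dist 0.013
(0.6243, -0.006, 0.2) shift [-0.0212  0.      0.0212] rot [0. 0. 0.] dist 0.03
top top flange 339 ((0.6191701292991638, -0.0066009643487632275), 0.03763546794652939) zmed 0.27628869383700727 plane tilt [0.003 0.    0.276]
top bottom flange 16 ((0.6167614459991455, -0.008225731551647186), 0.030551915988326073)
scene top flange 225 ((0.6195594072341919, -0.006531689781695604), 0.037552639842033386) zmed 0.2792550963706666 plane tilt [0.003 0.022 0.279]
scene bottom flange 13 ((0.6283923983573914, -0.016950856894254684), 0.029529619961977005)
```

View pics/fit.png

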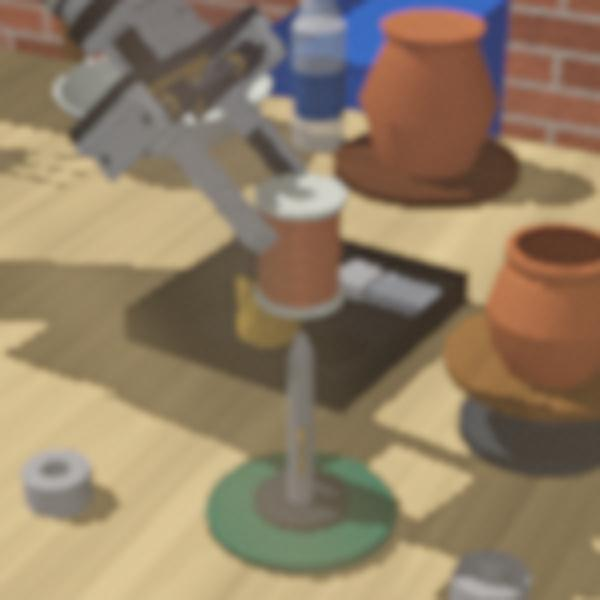

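The copper spool at (300,245) hangs level above the nose at (300,340), roughly on axis. Going down slowly.

Emit:
{"method": "carry_out", "body": {"commands": [[-0.004,-0.001,0.003,0.003,-0.006,0],[-0.009,-0.002,0.007,0.003,-0.006,0],[-0.015,-0.0022,0.013,0.003,-0.006,0],[-0.02,-0.0022,0.018,0.003,-0.006,0],[-0.02,-0.0022,0.018,0.003,-0.006,0]]}}

```text
time: 17.0
tool_pos: [0.6367, -0.005, 0.1999]
ee_rot: [-3.141, -0.781, -0.009]
wrist_force: [0.7, -0.7, -5.6]
width: 0.0615
finger_force: 29.8
```

Emit:
{"method": "carry_out", "body": {"commands": [[-0.003,0,0.003,0,0,0],[-0.006,0,0.006,0,0,0],[-0.01,0,0.01,0,0,0],[-0.014,0,0.014,0,0,0],[-0.014,0,0.014,0,0,0]]}}

```text
time: 17.5
tool_pos: [0.6372, -0.0051, 0.1814]
ee_rot: [-3.141, -0.783, -0.009]
wrist_force: [-1.6, -0.4, -5.2]
width: 0.0623
finger_force: 29.8
```

```bash
python3 fit.py
```

```text
t 17.5 tcp [ 0.6372 -0.0051  0.1814] grasp [ 0.6238 -0.005   0.1949] z [ 0.705 -0.006 -0.709] q [-0.16 -0.29  1.92  0.16  0.74  1.34] F [-1.6 -0.4 -5.2] w 0.0623 ff 29.8
(0.6243, -0.006, 0.23) shift [ 0.0252  0.001  -0.0245] rot [-0.0006  0.0025 -0.0002] dist 0.035
(0.6243, -0.006, 0.2) shift [-0.0212  0.      0.0212] rot [0. 0. 0.] dist 0.03
top top flange 317 ((0.618179976940155, -0.005692490376532078), 0.037309251725673676) zmed 0.22782528732163376 plane tilt [-0.027  0.001  0.228]
top bottom flange 18 ((0.6148841977119446, -0.006616875529289246), 0.030098512768745422)
scene top flange 227 ((0.6193738579750061, -0.0062112766318023205), 0.03717922791838646) zmed 0.2315331986275991 plane tilt [-0.007  0.035  0.231]
scene bottom flange 6 ((0.6280122399330139, -0.012837751768529415), 0.0290022362023592)
```

Emit:
{"method": "carry_out", "body": {"commands": [[-0.005,0.0005,0.005,0,0,0],[-0.011,0.001,0.011,0,0,0],[-0.018,0.001,0.018,0,0,0],[-0.025,0.001,0.025,0,0,0],[-0.031,0.001,0.031,0,0,0]]}}

```text
time: 18.1
tool_pos: [0.6374, -0.0062, 0.1377]
ee_rot: [-3.141, -0.784, -0.009]
wrist_force: [0.8, 0.4, -5.6]
width: 0.0618
finger_force: 29.8
```

Emit:
{"method": "carry_out", "body": {"commands": [[-0.004,0,0.004,0,0,0],[-0.008,0,0.008,0,0,0],[-0.013,0,0.013,0,0,0],[-0.018,0,0.018,0,0,0],[-0.023,0,0.023,0,0,0]]}}

```text
time: 18.6
tool_pos: [0.6404, -0.0059, 0.1114]
ee_rot: [-3.14, -0.794, -0.01]
wrist_force: [-24.6, 4.8, 21.9]
width: 0.062
finger_force: 30.8
```

```bash
python3 fit.py
```

```text
t 18.6 tcp [ 0.6404 -0.0059  0.1114] grasp [ 0.6269 -0.0058  0.1247] z [ 0.713 -0.006 -0.701] q [-0.16 -0.22  2.02  0.21  0.56  1.28] F [-24.6   4.8  21.9] w 0.062 ff 30.8
(0.6243, -0.006, 0.23) shift [ 0.0731  0.0001 -0.0756] rot [-0.0006 -0.0087 -0.0007] dist 0.105
(0.6243, -0.006, 0.2) shift [-0.0212  0.      0.0212] rot [0. 0. 0.] dist 0.03
top top flange 295 ((0.6204984188079834, -0.006013303063809872), 0.03823574632406235) zmed 0.15810069351053332 plane tilt [-0.051 -0.012  0.158]
top bottom flange 9 ((0.6229575872421265, -0.006503491196781397), 0.03167906776070595)
scene top flange 236 ((0.6210645437240601, -0.006093538366258144), 0.0388386994600296) zmed 0.15977809195562936 plane tilt [-0.062  0.027  0.16 ]
scene bottom flange 19 ((0.6277937293052673, -0.015712600201368332), 0.028423385694622993)
```

Emit:
{"method": "carry_out", "body": {"commands": [[-0.001,0,-0.001,0,0,0],[-0.002,0,-0.002,0,0,0],[-0.002,0,-0.002,0,0,0],[-0.002,0,-0.002,0,0,0],[-0.002,0,-0.002,0,0,0]]}}

```text
time: 19.2
tool_pos: [0.6366, -0.0062, 0.1094]
ee_rot: [-3.141, -0.79, -0.009]
wrist_force: [0.9, 5.3, 3.7]
width: 0.0621
finger_force: 29.8
```

```bash
python3 fit.py; python3 chk.py
```

```text
t 19.2 tcp [ 0.6366 -0.0062  0.1094] grasp [ 0.6231 -0.006   0.1228] z [ 0.71  -0.006 -0.704] q [-0.17 -0.22  2.03  0.21  0.56  1.28] F [0.9 5.3 3.7] w 0.0621 ff 29.8
(0.6243, -0.006, 0.23) shift [ 0.0769 -0.0001 -0.0746] rot [-0.0003 -0.0047 -0.0004] dist 0.107
(0.6243, -0.006, 0.2) shift [-0.0212  0.      0.0212] rot [0. 0. 0.] dist 0.03
top top flange 295 ((0.6181108355522156, -0.006211757659912109), 0.03744790330529213) zmed 0.15642794560941684 plane tilt [-0.01  -0.006  0.156]
top bottom flange 13 ((0.6173293590545654, -0.00838049128651619), 0.029946932569146156)
scene top flange 221 ((0.6180322766304016, -0.006345412693917751), 0.036802370101213455) zmed 0.1588367368673286 plane tilt [-0.006  0.034  0.158]
scene bottom flange 9 ((0.6234557628631592, -0.010690498165786266), 0.030475782230496407)
t 19.3 tcp [ 0.6365 -0.0062  0.1093] grasp [ 0.623  -0.0061  0.1226] z [ 0.71  -0.006 -0.704] q [-0.17 -0.22  2.03  0.21  0.56  1.28] F [0.1 4.1 4.8] w 0.0622 ff 29.8
stand 519 ((0.6249313354492188, -0.00732847535982728), 0.07328160852193832)
```

View pics/fit.png

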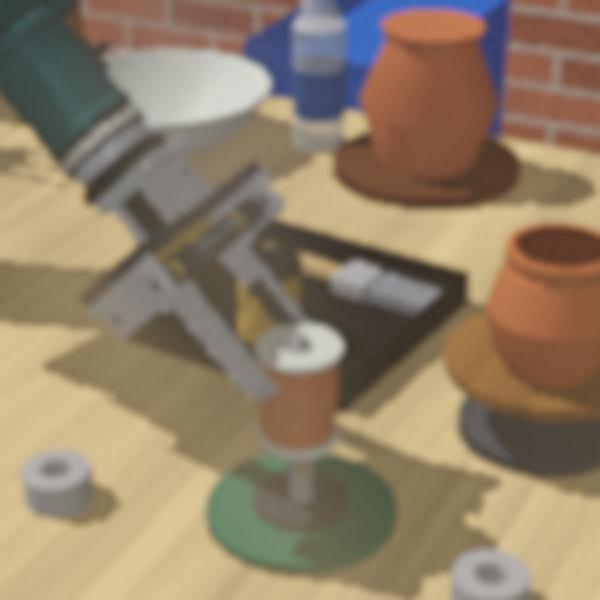

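The spool at (300,395) is part-way past the springs and level again, and the stand has not moved. I'll press on in smaller steps, trimming x.

Emit:
{"method": "carry_out", "body": {"commands": [[-0.004,-0.0005,0.003,0,0,0],[-0.007,-0.0005,0.006,0,0,0],[-0.011,-0.0005,0.009,0,0,0],[-0.014,-0.0005,0.012,0,0,0],[-0.018,-0.0005,0.016,0,0,0]]}}

```text
time: 19.85
tool_pos: [0.6361, -0.0064, 0.0865]
ee_rot: [3.14, -0.793, -0.008]
wrist_force: [-0.1, 3.7, 6.8]
width: 0.0616
finger_force: 29.8
```

```bash
python3 fit.py; python3 chk.py|tail -1
```

```text
t 19.85 tcp [ 0.6361 -0.0064  0.0865] grasp [ 0.6225 -0.0063  0.0999] z [ 0.712 -0.007 -0.702] q [-0.17 -0.2   2.06  0.23  0.5   1.26] F [-0.1  3.7  6.8] w 0.0616 ff 29.8
(0.6243, -0.006, 0.23) shift [ 0.0938 -0.0002 -0.0901] rot [ 0.0012 -0.0073  0.0005] dist 0.13
(0.6243, -0.006, 0.2) shift [-0.0212  0.      0.0212] rot [0. 0. 0.] dist 0.03
top top flange 268 ((0.6170312762260437, -0.0066853915341198444), 0.03626405820250511) zmed 0.13329777651708186 plane tilt [-0.015 -0.017  0.133]
top bottom flange 9 ((0.60515296459198, -0.010373281314969063), 0.025392236188054085)
scene top flange 186 ((0.6205796599388123, -0.008761853910982609), 0.03417300432920456) zmed 0.13447966731773353 plane tilt [0.001 0.034 0.134]
scene bottom flange 18 ((0.6236401796340942, -0.017954407259821892), 0.029168736189603806)
stand 596 ((0.6239729523658752, -0.006798706017434597), 0.07350195944309235)
```

Emit:
{"method": "carry_out", "body": {"commands": [[-0.003,-0.0005,0.003,0,0,0],[-0.006,-0.0005,0.006,0,0,0],[-0.009,-0.0005,0.009,0,0,0],[-0.012,-0.0005,0.012,0,0,0],[-0.015,-0.0005,0.015,0,0,0]]}}

```text
time: 20.5
tool_pos: [0.6359, -0.0062, 0.0648]
ee_rot: [3.139, -0.792, -0.007]
wrist_force: [-1.2, 2.7, 6.4]
width: 0.0619
finger_force: 29.8
```

```bash
python3 fit.py|grep -v "bottom\|shift"; python3 chk.py|tail -1
```

```text
t 20.5 tcp [ 0.6359 -0.0062  0.0648] grasp [ 0.6224 -0.0061  0.0781] z [ 0.712 -0.008 -0.703] q [-0.16 -0.17  2.08  0.25  0.45  1.23] F [-1.2  2.7  6.4] w 0.0619 ff 29.8
top top flange 249 ((0.6174111366271973, -0.005987317766994238), 0.036464329808950424) zmed 0.11196752772871184 plane tilt [0.003 0.002 0.112]
scene top flange 183 ((0.6200644373893738, -0.009272546507418156), 0.03471216931939125) zmed 0.11337044589043599 plane tilt [0.007 0.039 0.113]
stand 645 ((0.6237096786499023, -0.006648600567132235), 0.07346263527870178)
```

Emit:
{"method": "carry_out", "body": {"commands": [[-0.002,-0.0003,0.002,0,0,0],[-0.004,-0.0003,0.004,0,0,0],[-0.006,-0.0003,0.006,0,0,0],[-0.008,-0.0003,0.008,0,0,0],[-0.009,-0.0003,0.009,0,0,0]]}}

```text
time: 21.15
tool_pos: [0.6361, -0.0063, 0.0527]
ee_rot: [3.139, -0.793, -0.008]
wrist_force: [-13.6, 0.7, 18.7]
width: 0.0619
finger_force: 30.1
```

```bash
python3 fit.py|grep -v "bottom\|shift"; python3 chk.py|tail -1
```

```text
t 21.15 tcp [ 0.6361 -0.0063  0.0527] grasp [ 0.6225 -0.0061  0.066 ] z [ 0.712 -0.008 -0.702] q [-0.16 -0.15  2.1   0.27  0.42  1.22] F [-13.6   0.7  18.7] w 0.0619 ff 30.1
top top flange 247 ((0.6179654002189636, -0.006048811133950949), 0.03636438772082329) zmed 0.1000237517884906 plane tilt [-0.008 -0.01   0.1  ]
scene top flange 177 ((0.619576096534729, -0.007679273374378681), 0.03457337245345116) zmed 0.10241614029368934 plane tilt [0.004 0.024 0.102]
stand 659 ((0.6244092583656311, -0.007880616001784801), 0.07340160757303238)
```

Emit:
{"method": "carry_out", "body": {"commands": [[-0.001,0,0,0,0,0],[-0.002,0,0,0,0,0],[-0.002,0,0,0,0,0],[-0.002,0,0,0,0,0],[-0.002,0,0,0,0,0]]}}

```text
time: 21.8
tool_pos: [0.6359, -0.0063, 0.0527]
ee_rot: [3.139, -0.796, -0.008]
wrist_force: [0.6, 1.4, 9.4]
width: 0.0619
finger_force: 29.6
```

```bash
python3 fit.py|grep -v "bottom\|shift"; python3 -c "
from h import *
for n in('top0','scene0'):
  s=np.load(n+'.npz');P=cloud(s);d=np.hypot(P[...,0]-.6275,P[...,1]+.0055);m=(d<.03)&(d>.012)&(abs(P[...,2]-.1)<.008);print(n,np.median(P[m][:,2]))"
```

```text
t 21.8 tcp [ 0.6359 -0.0063  0.0527] grasp [ 0.6223 -0.0062  0.066 ] z [ 0.714 -0.009 -0.7  ] q [-0.16 -0.15  2.1   0.27  0.42  1.21] F [0.6 1.4 9.4] w 0.0619 ff 29.6
top top flange 237 ((0.6164261102676392, -0.006670662667602301), 0.03630381077528) zmed 0.09969622279132072 plane tilt [ 0.006 -0.012  0.1  ]
scene top flange 179 ((0.6216025352478027, -0.008609771728515625), 0.033819638192653656) zmed 0.10237476920453038 plane tilt [0.009 0.023 0.102]
top0 0.09958626182221823
scene0 0.10193336004619245
```

Emit:
{"method": "carry_out", "body": {"commands": [[-0.001,0,0.0005,0,0,0],[-0.002,0,0.001,0,0,0],[-0.003,0,0.0015,0,0,0],[-0.003,0,0.0015,0,0,0],[-0.003,0,0.0015,0,0,0]]}}

```text
time: 22.4
tool_pos: [0.6362, -0.0064, 0.0528]
ee_rot: [3.138, -0.801, -0.008]
wrist_force: [-9.4, 2.4, 18.8]
width: 0.0622
finger_force: 29.9
```

Emit:
{"method": "carry_out", "body": {"commands": [[0,0,0,0,0,0],[0,0,0,0,0,0],[0,0,0,0,0,0],[0,0,0,0,0,0],[0,0,0,0,0,0]], "jaw": 1}}

```text
time: 22.9
tool_pos: [0.6306, -0.0051, 0.0432]
ee_rot: [-3.142, -0.784, -0.009]
wrist_force: [-0.4, -0.3, -0.0]
width: 0.0937
finger_force: 0.0
```

```bash
python3 -c "
from h import *
g=np.array([.6243,-.006,.068]);b=-Rt(-.5,45)[:,2]
go([(g+.09*b,-.5,45)])"
```

```text
t 22.9 tcp [ 0.6306 -0.0051  0.0432] grasp [ 0.6172 -0.0049  0.0567] z [ 0.706 -0.006 -0.708] q [-0.16 -0.14  2.11  0.28  0.41  1.21] F [-0.4 -0.3 -0. ] w 0.0937 ff 0.0
[ 0.56066281 -0.00544465  0.13163961] shift [ 0.0129  0.001  -0.093 ] rot [-0.0001  0.0016  0.    ] dist 0.094
```

Emit:
{"method": "carry_out", "body": {"commands": [[0.004,0.001,-0.01,0,0,0],[0.008,0.001,-0.03,0,0,0],[0.012,0.001,-0.055,0,0,0],[0.02,0.001,-0.08,0,0,0],[0.035,0.001,-0.105,0,0,0]]}}

```text
time: 23.4
tool_pos: [0.5801, -0.0055, 0.1436]
ee_rot: [-3.141, -0.784, -0.009]
wrist_force: [0.6, -0.1, -0.0]
width: 0.0942
finger_force: 0.0
```

```bash
python3 chk.py; python3 - <<'E'
from h import *
from bench import *
go([((.57,-.14,.19),-12,22),((.606,-.25,.12),-22,0)])
for n in('top','scene'):
    s=snapshot(n);P=cloud(s)
    print(n,"keeper",circ(P,.02,.04,(.606,-.25),.05)); print("flange",circ(P,.092,.107,(.6243,-.006),.045))
    print("disc",circ(P,.009,.0165,(.6243,-.006),.082))
    for a,b in((.105,.125),(.125,.145)):
        d=np.hypot(P[...,0]-.6243,P[...,1]+.006);m=(P[...,2]>a)&(P[...,2]<b)&(d<.02);q=P[m]
        print(a,m.sum(),q.min(0).round(4),q.max(0).round(4)) if m.any() else 0
E
```

```text
t 23.4 tcp [ 0.5801 -0.0055  0.1436] grasp [ 0.5667 -0.0054  0.157 ] z [ 0.706 -0.006 -0.708] q [-0.19 -0.41  2.09  0.2   0.7   1.29] F [ 0.6 -0.1 -0. ] w 0.0942 ff 0.0
stand 896 ((0.6242644786834717, -0.006645433604717255), 0.07384935766458511)
t 23.45 tcp [ 0.5834 -0.0061  0.1525] grasp [ 0.5699 -0.0059  0.1658] z [ 0.715 -0.008 -0.699] q [-0.19 -0.42  2.08  0.2   0.7   1.29] F [1.8 0.5 3.5] w 0.0943 ff 0.0
(0.57, -0.14, 0.19) shift [ 0.0104  0.1355 -0.0175] rot [-0.1108 -0.4118  0.1686] dist 0.137
(0.606, -0.25, 0.12) shift [0.0205 0.1001 0.0853] rot [-0.0335 -0.383   0.1724] dist 0.133
top keeper (np.int64(174), array([ 0.6063, -0.2506,  0.0282]), array([ 0.6058, -0.2501]))
flange (np.int64(240), array([ 0.6222, -0.0069,  0.0318]), array([ 0.6208, -0.0071]))
disc (np.int64(825), array([ 0.6243, -0.0055,  0.0748]), array([ 0.6232, -0.0051]))
0.105 8 [ 0.6144 -0.0146  0.1052] [0.6398 0.0014 0.1237]
0.125 5 [ 0.6145 -0.0143  0.1363] [ 0.6272 -0.002   0.145 ]
scene keeper (np.int64(288), array([ 0.6069, -0.2482,  0.0287]), array([ 0.6087, -0.2516]))
flange (np.int64(193), array([ 0.6216, -0.0063,  0.0328]), array([ 0.6263, -0.0132]))
disc (np.int64(427), array([ 0.6235, -0.0042,  0.0773]), array([ 0.6341, -0.0278]))
0.105 39 [ 0.6155 -0.015   0.1051] [ 0.6337 -0.0023  0.1245]
0.125 41 [ 0.6152 -0.0147  0.1251] [6.331e-01 1.000e-04 1.447e-01]
```

Emit:
{"method": "carry_out", "body": {"commands": [[0.01,0.02,-0.02,0,0,0],[0.012,0.05,-0.022,-0.03,-0.1,0.04],[0.012,0.08,-0.021,-0.06,-0.2,0.08],[0.011,0.11,-0.019,-0.09,-0.31,0.13],[0.0104,0.1355,-0.0175,-0.111,-0.412,0.169]]}}

```text
time: 24.05
tool_pos: [0.5751, -0.1421, 0.162]
ee_rot: [3.141, -0.367, -0.212]
wrist_force: [0.6, 0.5, 0.2]
width: 0.0939
finger_force: 0.0
```

```bash
python3 -c "
from h import *
go([((.606,-.25,.12),-22,0),((.606,-.25,.022),-22,0)])"
```

```text
t 24.05 tcp [ 0.5751 -0.1421  0.162 ] grasp [ 0.5685 -0.1407  0.1797] z [ 0.351 -0.076 -0.933] q [-0.38 -0.11  1.65  0.06  1.24  1.4 ] F [0.6 0.5 0.2] w 0.0939 ff 0.0
(0.606, -0.25, 0.12) shift [0.0275 0.0989 0.0759] rot [-0.0311 -0.366   0.1704] dist 0.128
(0.606, -0.25, 0.022) shift [0.    0.    0.098] rot [0. 0. 0.] dist 0.098
```

Emit:
{"method": "carry_out", "body": {"commands": [[0.006,0.02,0.015,-0.006,-0.073,0.034],[0.011,0.04,0.03,-0.012,-0.146,0.068],[0.017,0.06,0.045,-0.018,-0.22,0.102],[0.022,0.08,0.06,-0.025,-0.293,0.136],[0.0275,0.099,0.076,-0.031,-0.366,0.17]]}}

```text
time: 24.55
tool_pos: [0.6068, -0.2495, 0.0998]
ee_rot: [-3.14, 0.0, -0.382]
wrist_force: [-0.0, 0.4, 0.3]
width: 0.0941
finger_force: 0.0
```

Emit:
{"method": "carry_out", "body": {"commands": [[0,0,0,0,0,0],[0,0,0,0,0,0],[0,0,0,0,0,0],[0,0,0,0,0,0],[0,0,0,0,0,0]]}}

```text
time: 25.05
tool_pos: [0.6073, -0.2483, 0.1047]
ee_rot: [-3.141, -0.009, -0.38]
wrist_force: [0.0, -0.8, -0.8]
width: 0.0941
finger_force: 0.0
```

```bash
python3 -c "
from h import *
go([((.606,-.25,.022),-22,0)])"
```

```text
t 25.05 tcp [ 0.6073 -0.2483  0.1047] grasp [ 0.6071 -0.2482  0.1237] z [ 0.009 -0.002 -1.   ] q [-0.48  0.34  1.22  0.    1.58  1.48] F [ 0.  -0.8 -0.8] w 0.0941 ff 0.0
(0.606, -0.25, 0.022) shift [-0.0014  0.0022  0.1017] rot [-0.0011 -0.0089  0.0037] dist 0.102
```

Emit:
{"method": "carry_out", "body": {"commands": [[-0.001,0.002,0.022,-0.001,-0.009,0.004],[-0.001,0.002,0.045,-0.001,-0.009,0.004],[-0.001,0.002,0.068,-0.001,-0.009,0.004],[-0.001,0.002,0.085,-0.001,-0.009,0.004],[-0.001,0.002,0.094,-0.001,-0.009,0.004]]}}

```text
time: 25.55
tool_pos: [0.605, -0.2496, 0.0077]
ee_rot: [-3.141, 0.005, -0.385]
wrist_force: [0.8, -0.1, -0.1]
width: 0.0939
finger_force: 0.0
```

Emit:
{"method": "carry_out", "body": {"commands": [[0,0,0,0,0,0],[0,0,0.001,0,0,0],[0,0,0.002,0,0,0],[0,0,0.002,0,0,0],[0,0,0.002,0,0,0]]}}

```text
time: 26.05
tool_pos: [0.6065, -0.2507, 0.0073]
ee_rot: [-3.141, 0.002, -0.385]
wrist_force: [0.0, 0.1, -0.3]
width: 0.0939
finger_force: 0.0
```

```bash
python3 -c "
from h import *
go([((.606,-.25,.023),-22,0)])"
```

```text
t 26.05 tcp [ 0.6065 -0.2507  0.0073] grasp [ 0.6065 -0.2507  0.0263] z [-0.002  0.001 -1.   ] q [-0.48  0.41  1.32 -0.    1.41  1.48] F [ 0.   0.1 -0.3] w 0.0939 ff 0.0
(0.606, -0.25, 0.023) shift [-0.0007 -0.0005  0.0033] rot [-0.0002  0.0021 -0.0012] dist 0.003
```

Emit:
{"method": "carry_out", "body": {"commands": [[0,-0.0005,0.002,0,0.002,0],[0,-0.0005,0.004,0,0.002,0],[0,-0.0005,0.004,0,0.002,0],[0,-0.0005,0.004,0,0.002,0],[0,-0.0005,0.004,0,0.002,0]]}}

```text
time: 26.55
tool_pos: [0.6062, -0.25, 0.0025]
ee_rot: [-3.141, 0.001, -0.385]
wrist_force: [0.1, -0.1, -0.0]
width: 0.0939
finger_force: 0.0
```

Emit:
{"method": "carry_out", "body": {"commands": [[0,0,0,0,0,0],[0,0,0,0,0,0],[0,0,0,0,0,0],[0,0,0,0,0,0],[0,0,0,0,0,0]], "jaw": 0}}

```text
time: 27.05
tool_pos: [0.6062, -0.25, 0.0025]
ee_rot: [-3.141, 0.001, -0.385]
wrist_force: [-0.2, -0.1, 0.1]
width: 0.0576
finger_force: 0.0
```

```bash
python3 -c "
from h import *
go([((.606,-.25,.12),-22,0),((.612,-.12,.21),-10,0),((.6243,-.006,.21),-.5,0)])"
```

```text
t 27.05 tcp [ 0.6062 -0.25    0.0025] grasp [ 0.6062 -0.25    0.0215] z [-0.001  0.001 -1.   ] q [-0.48  0.41  1.33  0.    1.4   1.48] F [-0.2 -0.1  0.1] w 0.0576 ff 0.0
(0.606, -0.25, 0.12) shift [-0.0003  0.0001 -0.0985] rot [-0.0003  0.0013 -0.0012] dist 0.098
(0.612, -0.12, 0.21) shift [-0.0431 -0.1228 -0.09  ] rot [ 0.      0.     -0.2094] dist 0.158
(0.6243, -0.006, 0.21) shift [-0.0077 -0.1144  0.    ] rot [ 0.      0.     -0.1658] dist 0.115
```

Emit:
{"method": "carry_out", "body": {"commands": [[0,0,0,0,0,0],[0,0,0,0,0,0],[0,0,0,0,0,0],[0,0,0,0,0,0],[0,0,-0.003,0,0,0]]}}

```text
time: 27.55
tool_pos: [0.6058, -0.2498, 0.005]
ee_rot: [-3.141, 0.003, -0.385]
wrist_force: [0.1, 0.4, 0.1]
width: 0.017
finger_force: 0.0
```

Emit:
{"method": "carry_out", "body": {"commands": [[0,0,-0.012,0,0,0],[0,0,-0.03,0,0,0],[0,0,-0.05,0,0,0],[0,0,-0.07,0,0,0],[0,0,-0.095,0,0,0]]}}

```text
time: 28.05
tool_pos: [0.6061, -0.2499, 0.1018]
ee_rot: [-3.141, 0.002, -0.385]
wrist_force: [0.1, 0.5, -0.0]
width: 0.0007
finger_force: 0.0
```

Emit:
{"method": "carry_out", "body": {"commands": [[-0.006,-0.018,-0.025,0,0,-0.03],[-0.015,-0.043,-0.045,0,0,-0.07],[-0.024,-0.069,-0.065,0,0,-0.12],[-0.034,-0.096,-0.08,0,0,-0.165],[-0.043,-0.122,-0.092,0,0,-0.209]]}}

```text
time: 28.55
tool_pos: [0.6129, -0.1199, 0.1956]
ee_rot: [-3.141, -0.002, -0.174]
wrist_force: [0.5, -0.7, 0.4]
width: 0.0006
finger_force: 0.0
```

```bash
python3 -c "
from h import *
go([((.6243,-.006,.21),-.5,0)])"
```

```text
t 28.55 tcp [ 0.6129 -0.1199  0.1956] grasp [ 0.6128 -0.1199  0.2146] z [ 0.002 -0.    -1.   ] q [-0.28  0.25  1.15  0.    1.74  1.46] F [ 0.5 -0.7  0.4] w 0.0006 ff 0.0
(0.6243, -0.006, 0.21) shift [-0.0086 -0.1142  0.0046] rot [-0.0002 -0.0022 -0.1658] dist 0.115
```

```bash
python3 - <<'E'
from h import *
from bench import *
for n in('top','scene'):
    s=snapshot(n);P=cloud(s);i=s["img"].astype(int)
    m=((P[...,2]>.018)&(P[...,2]<.045)&(P[...,0]>.35)&(P[...,0]<.9)&(P[...,1]>-.38)&(P[...,1]<.1)).astype(np.uint8)
    k,l,st,ce=cv2.connectedComponentsWithStats(m)
    for j in range(1,k):
        if st[j,4]>60:
            q=P[l==j];print(n,st[j,4],ce[j].round(),cv2.minEnclosingCircle(q[:,:2].astype(np.float32)),np.median(q[:,2]).round(4), i[l==j].mean(0).round())
E
```

```text
top 168 [257. 144.] ((0.7913818955421448, -0.03819458559155464), 0.027707068249583244) 0.0296 [112. 110. 110.]
top 62 [246. 197.] ((0.6202398538589478, -0.006213849876075983), 0.036836735904216766) 0.0225 [116. 114. 104.]
scene 192 [204. 209.] ((0.44147273898124695, -0.07069789618253708), 0.029239637777209282) 0.0311 [161. 155. 149.]
scene 230 [265. 216.] ((0.619041383266449, 0.004524591378867626), 0.053339529782533646) 0.0269 [138. 123. 102.]
scene 259 [313. 235.] ((0.7910369634628296, -0.03754977881908417), 0.029658479616045952) 0.0313 [144. 140. 136.]
scene 311 [217. 261.] ((0.6068646907806396, -0.24990831315517426), 0.02921932004392147) 0.0308 [164. 158. 153.]
scene 323 [292. 263.] ((0.7846750617027283, -0.1660599410533905), 0.028881195932626724) 0.0311 [165. 159. 152.]
```

```bash
python3 - <<'E'
from h import *
from bench import *
o=get_obs();t=o["tool_pos"];print(t,o["width"])
for n in('top','scene'):
    s=snapshot(n);P=cloud(s)
    d=np.hypot(P[...,0]-t[0],P[...,1]-t[1])
    for a in np.arange(.15,.30,.01):
        m=(d<.07)&(P[...,2]>a)&(P[...,2]<=a+.01);q=P[m]
        if m.sum()>2: print(n,round(a,2),m.sum(),q.min(0).round(3)[:2],q.max(0).round(3)[:2])
    f=800/180
    print(n,proj(s,[t]).round())
E
```

```text
[ 0.61397108 -0.11788149  0.19712261] 0.0005010592612066616
top [[283. 188.]]
scene 0.22 5 [ 0.608 -0.125] [ 0.623 -0.117]
scene 0.23 30 [ 0.604 -0.135] [ 0.625 -0.107]
scene 0.24 42 [ 0.603 -0.132] [ 0.626 -0.107]
scene 0.25 40 [ 0.604 -0.133] [ 0.626 -0.106]
scene 0.26 40 [ 0.602 -0.134] [ 0.624 -0.11 ]
scene 0.27 44 [ 0.603 -0.133] [ 0.625 -0.11 ]
scene 0.28 43 [ 0.602 -0.133] [ 0.625 -0.109]
scene 0.29 48 [ 0.603 -0.134] [ 0.625 -0.11 ]
scene [[242. 182.]]
```

The depth cloud shows the shut fingertips about 29 mm above the reported TCP, so the fingers closed above the ring, which has not moved. I'll go back and reach lower, checking the force as it goes down.

```bash
python3 -c "
from h import *
go([((.6065,-.25,.12),-22,0),((.6065,-.25,.021),-22,0)])"
```

```text
t 28.75 tcp [ 0.6127 -0.1208  0.194 ] grasp [ 0.6127 -0.1208  0.213 ] z [ 0.001 -0.001 -1.   ] q [-0.29  0.25  1.15 -0.    1.74  1.46] F [ 0.3 -0.1 -0.8] w 0.0006 ff 0.0
(0.6065, -0.25, 0.12) shift [0.0163 0.1283 0.093 ] rot [ 0.0003 -0.0009  0.2084] dist 0.159
(0.6065, -0.25, 0.021) shift [0.    0.    0.099] rot [0. 0. 0.] dist 0.099
```

Emit:
{"method": "carry_out", "body": {"commands": [[0.003,0.026,0.018,0,0,0.042],[0.006,0.051,0.037,0,0,0.083],[0.01,0.077,0.056,0,0,0.125],[0.013,0.102,0.074,0,0,0.166],[0.016,0.128,0.093,0,0,0.208]], "jaw": 1}}

```text
time: 29.25
tool_pos: [0.6045, -0.2521, 0.0978]
ee_rot: [3.141, 0.003, -0.388]
wrist_force: [-0.2, -0.2, 0.5]
width: 0.0374
finger_force: 0.0
```

Emit:
{"method": "carry_out", "body": {"commands": [[0,0,0,0,0,0],[0,0,0.015,0,0,0],[0,0,0.04,0,0,0],[0,0,0.065,0,0,0],[0,0,0.085,0,0,0]]}}

```text
time: 29.75
tool_pos: [0.6053, -0.2484, 0.0132]
ee_rot: [-3.141, 0.002, -0.383]
wrist_force: [0.0, 0.3, -0.4]
width: 0.077
finger_force: 0.0
```

Emit:
{"method": "carry_out", "body": {"commands": [[0,0,0.003,0,0,0],[0,0,0.006,0,0,0],[0,0,0.01,0,0,0],[0,0,0.014,0,0,0],[0,0,0.014,0,0,0]]}}

```text
time: 30.25
tool_pos: [0.6057, -0.2496, 0.0008]
ee_rot: [-3.141, 0.001, -0.384]
wrist_force: [-0.4, 0.4, -0.9]
width: 0.0943
finger_force: 0.0
```

```bash
python3 - <<'E'
from h import *
from bench import *
go([((.6065,-.25,-.003),-22,0)])
t=get_obs()["tool_pos"]
for n in('top','scene'):
    s=snapshot(n);P=cloud(s); d=np.hypot(P[...,0]-t[0],P[...,1]-t[1])
    for a in np.arange(.0,.09,.01):
        m=(d<.075)&(d>.042)&(P[...,2]>a+.005)&(P[...,2]<=a+.015);q=P[m]
        if m.sum()>2: print(n,round(a,2),m.sum(),q.min(0).round(3)[:2],q.max(0).round(3)[:2])
E
```

```text
t 30.25 tcp [ 0.6057 -0.2496  0.0008] grasp [ 0.6057 -0.2496  0.0198] z [-0.001  0.001 -1.   ] q [-0.48  0.41  1.34  0.    1.4   1.48] F [-0.4  0.4 -0.9] w 0.0943 ff 0.0
(0.6065, -0.25, -0.003) shift [0.001  0.0001 0.0228] rot [-0.0003  0.001  -0.0001] dist 0.023
top 0.0 19 [ 0.536 -0.3  ] [ 0.615 -0.177]
scene 0.0 53 [ 0.549 -0.32 ] [ 0.675 -0.178]
scene 0.02 7 [ 0.595 -0.298] [ 0.634 -0.201]
scene 0.03 32 [ 0.575 -0.306] [ 0.635 -0.197]
scene 0.04 40 [ 0.576 -0.306] [ 0.637 -0.198]
scene 0.05 52 [ 0.575 -0.306] [ 0.636 -0.197]
scene 0.06 43 [ 0.576 -0.308] [ 0.637 -0.195]
scene 0.07 48 [ 0.575 -0.306] [ 0.638 -0.197]
scene 0.08 45 [ 0.576 -0.306] [ 0.637 -0.197]
```

Confirmed: the tips sit at about z = 0.03 with the reported TCP at 0. Lowering another 22 mm with force checks.

Emit:
{"method": "carry_out", "body": {"commands": [[0.0005,0,0.005,0,0,0],[0.0005,0,0.01,0,0,0],[0.0005,0,0.015,0,0,0],[0.0005,0,0.02,0,0,0],[0.0005,0,0.022,0,0,0]]}}

```text
time: 30.85
tool_pos: [0.6053, -0.2494, -0.0227]
ee_rot: [-3.141, 0.003, -0.384]
wrist_force: [-0.5, 0.2, -0.1]
width: 0.0939
finger_force: 0.0
```

Emit:
{"method": "carry_out", "body": {"commands": [[0,0,0,0,0,0],[0,0,0,0,0,0],[0,0,0,0,0,0],[0,0,0,0,0,0],[0,0,0,0,0,0]], "jaw": 0}}

```text
time: 31.35
tool_pos: [0.6061, -0.2498, -0.0212]
ee_rot: [-3.141, 0.001, -0.384]
wrist_force: [0.5, 0.1, 0.2]
width: 0.0575
finger_force: 0.0
```

Emit:
{"method": "carry_out", "body": {"commands": [[0,0,0,0,0,0],[0,0,0,0,0,0],[0,0,0,0,0,0],[0,0,0,0,0,0],[0,0,0,0,0,0]]}}

```text
time: 31.85
tool_pos: [0.6061, -0.2499, -0.0212]
ee_rot: [-3.142, 0.001, -0.384]
wrist_force: [-1.3, -0.9, 1.8]
width: 0.0556
finger_force: 30.0
```

```bash
python3 -c "
from h import *
go([((.606,-.25,.08),-22,0)])"
```

```text
t 31.85 tcp [ 0.6061 -0.2499 -0.0212] grasp [ 0.6061 -0.2499 -0.0022] z [-0.001  0.    -1.   ] q [-0.48  0.43  1.36 -0.    1.36  1.48] F [-1.3 -0.9  1.8] w 0.0556 ff 30.0
(0.606, -0.25, 0.08) shift [-0.0001  0.0001 -0.0822] rot [-0.0001  0.001  -0.0002] dist 0.082
```

Emit:
{"method": "carry_out", "body": {"commands": [[0,0,-0.01,0,0,0],[0,0,-0.028,0,0,0],[0,0,-0.05,0,0,0],[0,0,-0.075,0,0,0],[0,0,-0.1,0,0,0]]}}

```text
time: 32.35
tool_pos: [0.6053, -0.2492, 0.0785]
ee_rot: [-3.141, 0.004, -0.384]
wrist_force: [0.8, -0.2, -2.6]
width: 0.0558
finger_force: 30.0
```

Emit:
{"method": "carry_out", "body": {"commands": [[-0.006,-0.018,-0.025,0,0,-0.03],[-0.015,-0.043,-0.05,0,0,-0.07],[-0.024,-0.069,-0.075,0,0,-0.12],[-0.034,-0.096,-0.09,0,0,-0.165],[-0.043,-0.122,-0.1,0,0,-0.209]]}}

```text
time: 32.85
tool_pos: [0.6122, -0.1194, 0.1803]
ee_rot: [-3.141, -0.0, -0.173]
wrist_force: [-0.2, -0.5, -2.9]
width: 0.0556
finger_force: 30.0
```

```bash
python3 - <<'E'
from h import *
from bench import *
go([((.6243,-.006,.205),-.5,0)])
for n in('top','scene'):
    s=snapshot(n);P=cloud(s);d=np.hypot(P[...,0]-.6243,P[...,1]+.006)
    for a,b in((.105,.125),(.125,.145),(.15,.17)):
        m=(P[...,2]>a)&(P[...,2]<b)&(d<.02);q=P[m]
        print(n,a,m.sum(),q.min(0).round(4),q.max(0).round(4)) if m.any() else 0
    print("flange",circ(P,.092,.107,(.6243,-.006),.045),"disc",circ(P,.009,.0165,(.6243,-.006),.082))
    m=(d<.029)&(d>.012)&(abs(P[...,2]-.1)<.01);print("flange z",np.median(P[m][:,2]))
    t=get_obs()["tool_pos"];r=np.hypot(P[...,0]-t[0],P[...,1]-t[1]);m=(r<.045)&(P[...,2]>t[2]+.015)&(P[...,2]<t[2]+.06);q=P[m]
    print("ring",m.sum(),(q.min(0).round(4),q.max(0).round(4)) if m.any() else 0,"tcp",t)
E
```

```text
t 32.85 tcp [ 0.6122 -0.1194  0.1803] grasp [ 0.6122 -0.1194  0.1993] z [ 0.     0.001 -1.   ] q [-0.28  0.25  1.17  0.    1.72  1.46] F [-0.2 -0.5 -2.9] w 0.0556 ff 30.0
(0.6243, -0.006, 0.205) shift [-0.0076 -0.1138 -0.0056] rot [-0.0009 -0.0003 -0.1645] dist 0.114
top 0.105 7 [ 0.6147 -0.0244  0.1057] [0.6236 0.0014 0.12  ]
top 0.125 7 [ 0.6148 -0.0145  0.126 ] [0.6271 0.0012 0.1444]
top 0.15 23 [ 0.6158 -0.0113  0.1513] [0.6319 0.0015 0.1647]
flange (np.int64(240), array([ 0.6222, -0.0071,  0.0318]), array([ 0.6205, -0.0071])) disc (np.int64(645), array([ 0.6241, -0.0045,  0.0749]), array([0.6198, 0.0081]))
flange z 0.09985388178542602
ring 73 (array([ 0.5848, -0.1376,  0.2054]), array([ 0.602 , -0.0941,  0.2372])) tcp [ 0.61310251 -0.1142991   0.18202652]
scene 0.105 44 [ 0.6166 -0.0144  0.1052] [ 0.6336 -0.0016  0.125 ]
scene 0.125 38 [ 0.6161 -0.0151  0.1257] [ 0.6335 -0.0007  0.1449]
scene 0.15 36 [ 0.6162 -0.0133  0.1501] [6.324e-01 5.000e-04 1.684e-01]
flange (np.int64(195), array([ 0.6227, -0.0067,  0.0319]), array([ 0.6254, -0.0134])) disc (np.int64(427), array([ 0.6238, -0.0053,  0.0764]), array([ 0.6337, -0.0282]))
flange z 0.10229271184211905
ring 380 (array([ 0.5924, -0.1562,  0.2058]), array([ 0.641 , -0.0755,  0.2404])) tcp [ 0.61293504 -0.11686216  0.1809799 ]
```

Emit:
{"method": "carry_out", "body": {"commands": [[-0.0015,-0.023,-0.001,0,0,-0.033],[-0.003,-0.046,-0.002,0,0,-0.066],[-0.0045,-0.07,-0.003,0,0,-0.1],[-0.006,-0.094,-0.004,0,0,-0.132],[-0.0076,-0.1138,-0.005,0,0,-0.164]]}}

```text
time: 33.45
tool_pos: [0.6239, -0.0067, 0.1825]
ee_rot: [-3.141, 0.004, -0.01]
wrist_force: [0.6, -0.5, -2.6]
width: 0.0555
finger_force: 30.0
```

Emit:
{"method": "carry_out", "body": {"commands": [[0,0,0,0,0,0],[0,0,0,0,0,0],[0,0,0,0,0,0],[0,0,0,0,0,0],[0,0,0,0,0,0]]}}

```text
time: 33.95
tool_pos: [0.6243, -0.0083, 0.1835]
ee_rot: [-3.141, 0.001, -0.013]
wrist_force: [0.1, -0.4, -2.3]
width: 0.0556
finger_force: 30.0
```

```bash
python3 -c "
from h import *
go([((.6243,-.0062,.172),-.5,0)])"
```

```text
t 33.95 tcp [ 0.6243 -0.0083  0.1835] grasp [ 0.6243 -0.0083  0.2025] z [-0.001  0.001 -1.   ] q [-0.1   0.25  1.16  0.    1.72  1.48] F [ 0.1 -0.4 -2.3] w 0.0556 ff 30.0
(0.6243, -0.0062, 0.172) shift [ 0.     -0.0021  0.0305] rot [-0.0006  0.0015 -0.0039] dist 0.031
```

Emit:
{"method": "carry_out", "body": {"commands": [[0,-0.001,0.006,0,0,0],[0,-0.002,0.014,0,0,0],[0,-0.002,0.022,0,0,0],[0,-0.002,0.03,0,0,0],[0,-0.002,0.03,0,0,0]]}}

```text
time: 34.45
tool_pos: [0.6232, -0.0051, 0.1511]
ee_rot: [-3.141, 0.005, -0.011]
wrist_force: [-0.5, 0.4, -3.2]
width: 0.0559
finger_force: 30.0
```

Emit:
{"method": "carry_out", "body": {"commands": [[0,0,0.004,0,0,0],[0,0,0.008,0,0,0],[0,0,0.013,0,0,0],[0,0,0.018,0,0,0],[0,0,0.022,0,0,0]]}}

```text
time: 34.95
tool_pos: [0.6242, -0.0053, 0.1311]
ee_rot: [-3.141, 0.002, -0.011]
wrist_force: [0.3, -0.6, -3.5]
width: 0.0554
finger_force: 30.0
```

```bash
python3 -c "
from h import *
go([((.6243,-.0062,.108),-.5,0)])"
```

```text
t 34.95 tcp [ 0.6242 -0.0053  0.1311] grasp [ 0.6242 -0.0053  0.1501] z [-0.002  0.001 -1.   ] q [-0.1   0.27  1.25  0.    1.62  1.48] F [ 0.3 -0.6 -3.5] w 0.0554 ff 30.0
(0.6243, -0.0062, 0.108) shift [0.0002 0.001  0.0421] rot [-0.0008  0.0017 -0.0025] dist 0.042
```

Underside is at about 0.152 and the ring is over the nose with no side force. 52 mm remain to the flange.

Emit:
{"method": "carry_out", "body": {"commands": [[0,0.0005,0.006,0,0,0],[0,0.001,0.014,0,0,0],[0,0.001,0.024,0,0,0],[0,0.001,0.034,0,0,0],[0,0.001,0.042,0,0,0]]}}

```text
time: 35.45
tool_pos: [0.6237, -0.0062, 0.0881]
ee_rot: [-3.141, 0.003, -0.011]
wrist_force: [0.3, -0.3, -3.3]
width: 0.0556
finger_force: 30.0
```

Emit:
{"method": "carry_out", "body": {"commands": [[0,0,0.001,0,0,0],[0,0,0.003,0,0,0],[0,0,0.005,0,0,0],[0,0,0.007,0,0,0],[0,0,0.007,0,0,0]]}}

```text
time: 35.95
tool_pos: [0.6243, -0.0063, 0.0827]
ee_rot: [-3.141, 0.001, -0.011]
wrist_force: [0.2, 1.1, -2.8]
width: 0.0558
finger_force: 30.0
```

Emit:
{"method": "carry_out", "body": {"commands": [[0,0,0.001,0,0,0],[0,0,0.002,0,0,0],[0,0,0.003,0,0,0],[0,0,0.0035,0,0,0],[0,0,0.0035,0,0,0]]}}

```text
time: 36.45
tool_pos: [0.6242, -0.0062, 0.079]
ee_rot: [-3.141, 0.001, -0.011]
wrist_force: [0.6, 0.0, -2.9]
width: 0.0557
finger_force: 30.0
```

Emit:
{"method": "carry_out", "body": {"commands": [[0,0,0.0005,0,0,0],[0,0,0.001,0,0,0],[0,0,0.0015,0,0,0],[0,0,0.0015,0,0,0],[0,0,0.0015,0,0,0]]}}

```text
time: 36.95
tool_pos: [0.6245, -0.0063, 0.0787]
ee_rot: [-3.141, 0.0, -0.011]
wrist_force: [-2.4, 0.5, 3.9]
width: 0.0554
finger_force: 30.0
```

Seated: Fz went from -2.9 to +3.9 N. Releasing and backing off straight up.

Emit:
{"method": "carry_out", "body": {"commands": [[0,0,0,0,0,0],[0,0,0,0,0,0],[0,0,0,0,0,0],[0,0,0,0,0,0],[0,0,0,0,0,0]], "jaw": 1}}

```text
time: 37.45
tool_pos: [0.6243, -0.0062, 0.0775]
ee_rot: [-3.141, 0.001, -0.011]
wrist_force: [-0.7, -0.0, 0.2]
width: 0.092
finger_force: 0.0
```

Emit:
{"method": "carry_out", "body": {"commands": [[0,0,-0.01,0,0,0],[0,0,-0.03,0,0,0],[0,0,-0.06,0,0,0],[0,0,-0.1,0,0,0],[0,0,-0.14,0,0,0]]}}

```text
time: 37.95
tool_pos: [0.6241, -0.0063, 0.2195]
ee_rot: [-3.141, 0.001, -0.011]
wrist_force: [0.8, 0.1, 0.0]
width: 0.0942
finger_force: 0.0
```

Emit:
{"method": "carry_out", "body": {"commands": [[-0.03,0,-0.01,0,0,0],[-0.06,0,-0.02,0,0,0],[-0.1,0.02,-0.02,0,0,0],[-0.14,0.03,-0.02,0,0,0],[-0.16,0.04,-0.02,0,0,0]]}}

```text
time: 38.45
tool_pos: [0.4619, -0.0448, 0.2396]
ee_rot: [-3.141, -0.001, -0.011]
wrist_force: [0.5, 0.3, -0.4]
width: 0.094
finger_force: 0.0
```

Emit:
{"method": "carry_out", "body": {"commands": [[0,0,0,0,0,0],[0,0,0,0,0,0],[0,0,0,0,0,0],[0,0,0,0,0,0],[0,0,0,0,0,0]]}}

```text
time: 38.95
tool_pos: [0.4646, -0.0443, 0.2374]
ee_rot: [-3.141, 0.002, -0.01]
wrist_force: [0.1, -0.5, 0.1]
width: 0.0938
finger_force: 0.0
```

```bash
python3 - <<'E'
from h import *
from bench import *
go([])
for n in('top','scene'):
    s=snapshot(n);P=cloud(s);d=np.hypot(P[...,0]-.6243,P[...,1]+.006)
    for k,a,r0,r1 in(("keeper top",.13,.012,.027),("spool flange",.1,.0285,.032)):
        m=(d<r1)&(d>r0)&(abs(P[...,2]-a)<.012);print(n,k,m.sum(),np.median(P[m][:,2]) if m.any() else 0)
    print("keeper",circ(P,.124,.137,(.6243,-.006),.035),"disc",circ(P,.009,.0165,(.6243,-.006),.082))
    print("brass",circ(P,.08,.092,(.482,.226),.045),"cup",circ(P,.065,.085,(.452,-.405),.06),"pot",circ(P,.17,.2,(.757,.174),.09))
E
```

```text
t 38.95 tcp [ 0.4646 -0.0443  0.2374] grasp [ 0.4647 -0.0443  0.2564] z [-0.002  0.001 -1.   ] q [-0.22 -0.1   1.44  0.    1.81  1.36] F [ 0.1 -0.5  0.1] w 0.0938 ff 0.0
top keeper top 175 0.12971022725621614
top spool flange 34 0.09984395333005755
keeper (np.int64(193), array([ 0.6252, -0.0067,  0.0279]), array([ 0.6249, -0.0062])) disc (np.int64(674), array([ 0.6247, -0.0056,  0.0747]), array([ 0.6305, -0.0049]))
brass (np.int64(246), array([0.4747, 0.2221, 0.0318]), array([0.4749, 0.2217])) cup (np.int64(124), array([ 0.453 , -0.4079,  0.0408]), array([ 0.4515, -0.411 ])) pot (np.int64(622), array([0.7573, 0.1747, 0.0455]), array([0.7572, 0.1739]))
scene keeper top 137 0.13202349307736636
scene spool flange 30 0.10232609825736072
keeper (np.int64(155), array([ 0.6244, -0.0076,  0.0288]), array([ 0.6287, -0.0131])) disc (np.int64(398), array([ 0.6248, -0.0052,  0.0758]), array([ 0.6387, -0.025 ]))
brass (np.int64(126), array([0.4754, 0.2249, 0.033 ]), array([0.4767, 0.2228])) cup (np.int64(376), array([ 0.4504, -0.4041,  0.0423]), array([ 0.4503, -0.4038])) pot (np.int64(401), array([0.7585, 0.1769, 0.045 ]), array([0.7599, 0.1666]))
```

Everything is in place: keeper top at 0.130, spool top at 0.100, brass spool upright in the tray, cup and pot unmoved. Handing in.

```bash
python3 -c "
from bench import *
print(close_job())"
```

```text
the job is handed in; nothing more can be done
None
```

The changeover is done and handed in at about 39 s: the brass spool stands in the tray, and the copper spool is home on its seat with the keeper ring on top. The cup and pot did not move, nothing went near the brush, and the stand shifted about 3 mm in x while I pulled the brass spool off. My first try for the keeper closed above it without touching it, because the fingertips sit about 29 mm higher than the reported tool position.

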